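# Weigh the ordered pigment tins on the sprung scale

## Task

The card in the wooden frame shows which pigment is wanted: stand every tin of that colour upright in the grey carrier, and take any tin of the other colour out of it and stand it upright on the bench well clear. Then hang the carrier by its bail on both prongs of the scale hook, easing the weight on slowly so the pointer does not bounce, and let go until the pointer has been at rest for a couple of seconds. Finally lift it off, just as gently, and set it back squarely in the middle of its mat with its tins still standing in it, disturbing none of the other things on the bench.

Things in the scene. Friction and masses are not known exactly. Their poses are not given: they have to be found in the camera images.
- yellow_0: Yellow-lidded round metal pigment tin, yellow band round its lower half, 56 mm diameter, 54 mm tall, about 0.13 kg; origin at the centre of its underside, z up. A left-over: if present it starts upright inside the carrier, in a corner (one or both of yellow_0 and blue_0 are present).
- yellow_1: Yellow-lidded round metal pigment tin, yellow band round its lower half, 56 mm diameter, 54 mm tall, about 0.13 kg; origin at the centre of its underside, z up. Starts upright on the bench if present (each colour has two or three such tins on the bench, at changing places; absent ones read None from the start).
- yellow_2: Yellow-lidded round metal pigment tin, yellow band round its lower half, 56 mm diameter, 54 mm tall, about 0.13 kg; origin at the centre of its underside, z up. Starts upright on the bench if present (each colour has two or three such tins on the bench, at changing places; absent ones read None from the start).
- yellow_3: Yellow-lidded round metal pigment tin, yellow band round its lower half, 56 mm diameter, 54 mm tall, about 0.13 kg; origin at the centre of its underside, z up. Starts upright on the bench if present (each colour has two or three such tins on the bench, at changing places; absent ones read None from the start).
- blue_0: Blue-lidded round metal pigment tin, blue band round its lower half, 56 mm diameter, 54 mm tall, about 0.13 kg; origin at the centre of its underside, z up. A left-over: if present it starts upright inside the carrier, in a corner (one or both of yellow_0 and blue_0 are present).
- blue_1: Blue-lidded round metal pigment tin, blue band round its lower half, 56 mm diameter, 54 mm tall, about 0.13 kg; origin at the centre of its underside, z up. Starts upright on the bench if present (each colour has two or three such tins on the bench, at changing places; absent ones read None from the start).
- blue_2: Blue-lidded round metal pigment tin, blue band round its lower half, 56 mm diameter, 54 mm tall, about 0.13 kg; origin at the centre of its underside, z up. Starts upright on the bench if present (each colour has two or three such tins on the bench, at changing places; absent ones read None from the start).
- blue_3: Blue-lidded round metal pigment tin, blue band round its lower half, 56 mm diameter, 54 mm tall, about 0.13 kg; origin at the centre of its underside, z up. Starts upright on the bench if present (each colour has two or three such tins on the bench, at changing places; absent ones read None from the start).
- carrier: Loose grey tray with a fixed steel bail, 0.30 kg, at first on the mat. 220 mm (x) by 180 (y), walls 28 high, 4 thick, floor 4 thick; origin at the centre of its underside, z up. Bail: posts at x = 0, y = +-86 mm up to a straight round bar along y, 10 mm thick, at z = 180. Four tins fit, at about x = +-70, y = +-45; shared between both sides of the bail they keep it level when hung.
- bail (a point): Middle of the carrier's bail bar, on the bar's axis, 180 mm above the carrier's underside; axes as the carrier's. Grip here, fingers closing along x.
- hook_seat (a point): Where a hung bail bar's axis rests, midway between the hook's two prongs; moves with the hook; 255 mm above the bench unloaded. x: level, to the post; y: along the bar. Prongs at y = +-40 mm, 10 thick, with V notches; their upturned ends are 27 mm in front (-x), 13 mm above this point, as are the prongs behind. Bring the bar in level from -x, 25 mm or more above this point, then lower it.
- hook (a joint): How far the sprung hook (and its red pointer) has been pulled down, m; 0 unloaded, stop at 0.06. Spring 250 N/m: about 10 mm for every 0.25 kg; lightly damped, so it bounces if the load is let go suddenly.
- scale: Sprung weighing scale fixed to the bench: aluminium post 385 mm high, green slide, white marked plate, red pointer. A carrier brought in sideways would catch its bail posts on the prongs. Origin on the bench straight below hook_seat, x towards the post; the post's front face is at x = 145 mm, its steel foot spans x = 110 to 240 mm, y = +-80 mm, 14 mm high.
- mat: Green mat fixed to the bench, 280 mm (x) by 250 mm (y), 3 mm thick; origin at the centre of its underside; the carrier's place, the carrier's sides parallel to the mat's (either way round).
- order_frame: Light wooden frame, 144 mm square, 18 mm high, with a white floor, fixed at the far side of the bench; origin at the centre of its underside. The colour card lying in it is the order.
- swatch_yellow: Yellow colour card 90 x 90 x 4 mm, fixed, either lying in the order frame (centres within 10 mm) or on a cardboard pile elsewhere. Origin at the centre of its underside.
- swatch_blue: Blue colour card, same as the yellow one; whichever is not in the order frame lies on the cardboard pile.
- turps: Bystander: amber bottle, 60 mm diameter, 170 mm tall; origin at the centre of its underside.
- tape: Bystander: roll of white tape lying flat, 96 mm diameter, 25 mm high; origin at the centre of its underside.
- knife: Bystander: painting spatula lying flat, 200 mm long along its x, about 25 mm high; origin under its middle.
- brush: Bystander: brush lying flat, 200 mm long along its x, about 25 mm high; origin under its middle.
- pot: Bystander: terracotta-coloured cup, 76 mm across the rim, 90 mm tall; origin at the centre of its underside.
Things that resemble listed ones, but are neither listed nor needed, are in the scene too. What is shaped like the blue_2 but orange or pink is not meant.

How it is judged:
On the way, in this order (a step that is already met when the one before it is completed fails the run):
1. every tin of the ordered colour, and no other, stands in the carrier, the carrier still on the bench (((horizontal distance between swatch_yellow and order_frame below 0.05 m and (x of yellow_0 in the frame of carrier between -0.1 and 0.1 m and y of yellow_0 in the frame of carrier between -0.086 and 0.086 m and z of yellow_0 in the frame of carrier between -0.004 and 0.02 m and angle between the z axis of yellow_0 and the z axis of carrier, either way round below 0.25 rad) and (x of yellow_1 in the frame of carrier between -0.1 and 0.1 m and y of yellow_1 in the frame of carrier between -0.086 and 0.086 m and z of yellow_1 in the frame of carrier between -0.004 and 0.02 m and angle between the z axis of yellow_1 and the z axis of carrier, either way round below 0.25 rad) and (x of yellow_2 in the frame of carrier between -0.1 and 0.1 m and y of yellow_2 in the frame of carrier between -0.086 and 0.086 m and z of yellow_2 in the frame of carrier between -0.004 and 0.02 m and angle between the z axis of yellow_2 and the z axis of carrier, either way round below 0.25 rad) and (x of yellow_3 in the frame of carrier between -0.1 and 0.1 m and y of yellow_3 in the frame of carrier between -0.086 and 0.086 m and z of yellow_3 in the frame of carrier between -0.004 and 0.02 m and angle between the z axis of yellow_3 and the z axis of carrier, either way round below 0.25 rad) and (x of blue_0 in the frame of carrier below -0.11 m or x of blue_0 in the frame of carrier above 0.11 m or y of blue_0 in the frame of carrier below -0.09 m or y of blue_0 in the frame of carrier above 0.09 m or z of blue_0 in the frame of carrier below -0.02 m) and (x of blue_1 in the frame of carrier below -0.11 m or x of blue_1 in the frame of carrier above 0.11 m or y of blue_1 in the frame of carrier below -0.09 m or y of blue_1 in the frame of carrier above 0.09 m or z of blue_1 in the frame of carrier below -0.02 m) and (x of blue_2 in the frame of carrier below -0.11 m or x of blue_2 in the frame of carrier above 0.11 m or y of blue_2 in the frame of carrier below -0.09 m or y of blue_2 in the frame of carrier above 0.09 m or z of blue_2 in the frame of carrier below -0.02 m) and (x of blue_3 in the frame of carrier below -0.11 m or x of blue_3 in the frame of carrier above 0.11 m or y of blue_3 in the frame of carrier below -0.09 m or y of blue_3 in the frame of carrier above 0.09 m or z of blue_3 in the frame of carrier below -0.02 m)) or (horizontal distance between swatch_blue and order_frame below 0.05 m and (x of blue_0 in the frame of carrier between -0.1 and 0.1 m and y of blue_0 in the frame of carrier between -0.086 and 0.086 m and z of blue_0 in the frame of carrier between -0.004 and 0.02 m and angle between the z axis of blue_0 and the z axis of carrier, either way round below 0.25 rad) and (x of blue_1 in the frame of carrier between -0.1 and 0.1 m and y of blue_1 in the frame of carrier between -0.086 and 0.086 m and z of blue_1 in the frame of carrier between -0.004 and 0.02 m and angle between the z axis of blue_1 and the z axis of carrier, either way round below 0.25 rad) and (x of blue_2 in the frame of carrier between -0.1 and 0.1 m and y of blue_2 in the frame of carrier between -0.086 and 0.086 m and z of blue_2 in the frame of carrier between -0.004 and 0.02 m and angle between the z axis of blue_2 and the z axis of carrier, either way round below 0.25 rad) and (x of blue_3 in the frame of carrier between -0.1 and 0.1 m and y of blue_3 in the frame of carrier between -0.086 and 0.086 m and z of blue_3 in the frame of carrier between -0.004 and 0.02 m and angle between the z axis of blue_3 and the z axis of carrier, either way round below 0.25 rad) and (x of yellow_0 in the frame of carrier below -0.11 m or x of yellow_0 in the frame of carrier above 0.11 m or y of yellow_0 in the frame of carrier below -0.09 m or y of yellow_0 in the frame of carrier above 0.09 m or z of yellow_0 in the frame of carrier below -0.02 m) and (x of yellow_1 in the frame of carrier below -0.11 m or x of yellow_1 in the frame of carrier above 0.11 m or y of yellow_1 in the frame of carrier below -0.09 m or y of yellow_1 in the frame of carrier above 0.09 m or z of yellow_1 in the frame of carrier below -0.02 m) and (x of yellow_2 in the frame of carrier below -0.11 m or x of yellow_2 in the frame of carrier above 0.11 m or y of yellow_2 in the frame of carrier below -0.09 m or y of yellow_2 in the frame of carrier above 0.09 m or z of yellow_2 in the frame of carrier below -0.02 m) and (x of yellow_3 in the frame of carrier below -0.11 m or x of yellow_3 in the frame of carrier above 0.11 m or y of yellow_3 in the frame of carrier below -0.09 m or y of yellow_3 in the frame of carrier above 0.09 m or z of yellow_3 in the frame of carrier below -0.02 m))) and height (world z) of carrier below 0.012 m), for 0.2 s.
2. the loaded carrier hangs from the scale hook, free of the gripper, pointer at rest for about two seconds (((horizontal distance between swatch_yellow and order_frame below 0.05 m and (x of yellow_0 in the frame of carrier between -0.1 and 0.1 m and y of yellow_0 in the frame of carrier between -0.086 and 0.086 m and z of yellow_0 in the frame of carrier between -0.004 and 0.02 m and angle between the z axis of yellow_0 and the z axis of carrier, either way round below 0.25 rad) and (x of yellow_1 in the frame of carrier between -0.1 and 0.1 m and y of yellow_1 in the frame of carrier between -0.086 and 0.086 m and z of yellow_1 in the frame of carrier between -0.004 and 0.02 m and angle between the z axis of yellow_1 and the z axis of carrier, either way round below 0.25 rad) and (x of yellow_2 in the frame of carrier between -0.1 and 0.1 m and y of yellow_2 in the frame of carrier between -0.086 and 0.086 m and z of yellow_2 in the frame of carrier between -0.004 and 0.02 m and angle between the z axis of yellow_2 and the z axis of carrier, either way round below 0.25 rad) and (x of yellow_3 in the frame of carrier between -0.1 and 0.1 m and y of yellow_3 in the frame of carrier between -0.086 and 0.086 m and z of yellow_3 in the frame of carrier between -0.004 and 0.02 m and angle between the z axis of yellow_3 and the z axis of carrier, either way round below 0.25 rad) and (x of blue_0 in the frame of carrier below -0.11 m or x of blue_0 in the frame of carrier above 0.11 m or y of blue_0 in the frame of carrier below -0.09 m or y of blue_0 in the frame of carrier above 0.09 m or z of blue_0 in the frame of carrier below -0.02 m) and (x of blue_1 in the frame of carrier below -0.11 m or x of blue_1 in the frame of carrier above 0.11 m or y of blue_1 in the frame of carrier below -0.09 m or y of blue_1 in the frame of carrier above 0.09 m or z of blue_1 in the frame of carrier below -0.02 m) and (x of blue_2 in the frame of carrier below -0.11 m or x of blue_2 in the frame of carrier above 0.11 m or y of blue_2 in the frame of carrier below -0.09 m or y of blue_2 in the frame of carrier above 0.09 m or z of blue_2 in the frame of carrier below -0.02 m) and (x of blue_3 in the frame of carrier below -0.11 m or x of blue_3 in the frame of carrier above 0.11 m or y of blue_3 in the frame of carrier below -0.09 m or y of blue_3 in the frame of carrier above 0.09 m or z of blue_3 in the frame of carrier below -0.02 m)) or (horizontal distance between swatch_blue and order_frame below 0.05 m and (x of blue_0 in the frame of carrier between -0.1 and 0.1 m and y of blue_0 in the frame of carrier between -0.086 and 0.086 m and z of blue_0 in the frame of carrier between -0.004 and 0.02 m and angle between the z axis of blue_0 and the z axis of carrier, either way round below 0.25 rad) and (x of blue_1 in the frame of carrier between -0.1 and 0.1 m and y of blue_1 in the frame of carrier between -0.086 and 0.086 m and z of blue_1 in the frame of carrier between -0.004 and 0.02 m and angle between the z axis of blue_1 and the z axis of carrier, either way round below 0.25 rad) and (x of blue_2 in the frame of carrier between -0.1 and 0.1 m and y of blue_2 in the frame of carrier between -0.086 and 0.086 m and z of blue_2 in the frame of carrier between -0.004 and 0.02 m and angle between the z axis of blue_2 and the z axis of carrier, either way round below 0.25 rad) and (x of blue_3 in the frame of carrier between -0.1 and 0.1 m and y of blue_3 in the frame of carrier between -0.086 and 0.086 m and z of blue_3 in the frame of carrier between -0.004 and 0.02 m and angle between the z axis of blue_3 and the z axis of carrier, either way round below 0.25 rad) and (x of yellow_0 in the frame of carrier below -0.11 m or x of yellow_0 in the frame of carrier above 0.11 m or y of yellow_0 in the frame of carrier below -0.09 m or y of yellow_0 in the frame of carrier above 0.09 m or z of yellow_0 in the frame of carrier below -0.02 m) and (x of yellow_1 in the frame of carrier below -0.11 m or x of yellow_1 in the frame of carrier above 0.11 m or y of yellow_1 in the frame of carrier below -0.09 m or y of yellow_1 in the frame of carrier above 0.09 m or z of yellow_1 in the frame of carrier below -0.02 m) and (x of yellow_2 in the frame of carrier below -0.11 m or x of yellow_2 in the frame of carrier above 0.11 m or y of yellow_2 in the frame of carrier below -0.09 m or y of yellow_2 in the frame of carrier above 0.09 m or z of yellow_2 in the frame of carrier below -0.02 m) and (x of yellow_3 in the frame of carrier below -0.11 m or x of yellow_3 in the frame of carrier above 0.11 m or y of yellow_3 in the frame of carrier below -0.09 m or y of yellow_3 in the frame of carrier above 0.09 m or z of yellow_3 in the frame of carrier below -0.02 m))) and distance between bail and hook_seat below 0.015 m and angle between the y axis of bail and the y axis of hook_seat, either way round below 0.2 rad and value of joint hook above 0.012 m and velocity of joint hook between -0.01 and 0.01 m/s and height (world z) of carrier above 0.015 m and angle between carrier's own z axis and vertical below 0.3 rad and contact force between the fingers and carrier below 0.05 N and linear speed of carrier below 0.05 m/s), for 1.8 s.
At the end, for the whole second after the job is handed in: Carrier at rest on its mat, centre within 45 mm, sides within 17 degrees of parallel; every tin of the ordered colour upright in it and no other tin; a left-over of the other colour upright on the bench, clear of it; scale hook back up (((horizontal distance between swatch_yellow and order_frame below 0.05 m and (x of yellow_0 in the frame of carrier between -0.1 and 0.1 m and y of yellow_0 in the frame of carrier between -0.086 and 0.086 m and z of yellow_0 in the frame of carrier between -0.004 and 0.02 m and angle between the z axis of yellow_0 and the z axis of carrier, either way round below 0.25 rad) and (x of yellow_1 in the frame of carrier between -0.1 and 0.1 m and y of yellow_1 in the frame of carrier between -0.086 and 0.086 m and z of yellow_1 in the frame of carrier between -0.004 and 0.02 m and angle between the z axis of yellow_1 and the z axis of carrier, either way round below 0.25 rad) and (x of yellow_2 in the frame of carrier between -0.1 and 0.1 m and y of yellow_2 in the frame of carrier between -0.086 and 0.086 m and z of yellow_2 in the frame of carrier between -0.004 and 0.02 m and angle between the z axis of yellow_2 and the z axis of carrier, either way round below 0.25 rad) and (x of yellow_3 in the frame of carrier between -0.1 and 0.1 m and y of yellow_3 in the frame of carrier between -0.086 and 0.086 m and z of yellow_3 in the frame of carrier between -0.004 and 0.02 m and angle between the z axis of yellow_3 and the z axis of carrier, either way round below 0.25 rad) and (height (world z) of blue_0 below 0.012 m and angle between blue_0's own z axis and vertical below 0.25 rad and (x of blue_0 in the frame of carrier below -0.135 m or x of blue_0 in the frame of carrier above 0.135 m or y of blue_0 in the frame of carrier below -0.115 m or y of blue_0 in the frame of carrier above 0.115 m)) and (x of blue_1 in the frame of carrier below -0.11 m or x of blue_1 in the frame of carrier above 0.11 m or y of blue_1 in the frame of carrier below -0.09 m or y of blue_1 in the frame of carrier above 0.09 m or z of blue_1 in the frame of carrier below -0.02 m) and (x of blue_2 in the frame of carrier below -0.11 m or x of blue_2 in the frame of carrier above 0.11 m or y of blue_2 in the frame of carrier below -0.09 m or y of blue_2 in the frame of carrier above 0.09 m or z of blue_2 in the frame of carrier below -0.02 m) and (x of blue_3 in the frame of carrier below -0.11 m or x of blue_3 in the frame of carrier above 0.11 m or y of blue_3 in the frame of carrier below -0.09 m or y of blue_3 in the frame of carrier above 0.09 m or z of blue_3 in the frame of carrier below -0.02 m)) or (horizontal distance between swatch_blue and order_frame below 0.05 m and (x of blue_0 in the frame of carrier between -0.1 and 0.1 m and y of blue_0 in the frame of carrier between -0.086 and 0.086 m and z of blue_0 in the frame of carrier between -0.004 and 0.02 m and angle between the z axis of blue_0 and the z axis of carrier, either way round below 0.25 rad) and (x of blue_1 in the frame of carrier between -0.1 and 0.1 m and y of blue_1 in the frame of carrier between -0.086 and 0.086 m and z of blue_1 in the frame of carrier between -0.004 and 0.02 m and angle between the z axis of blue_1 and the z axis of carrier, either way round below 0.25 rad) and (x of blue_2 in the frame of carrier between -0.1 and 0.1 m and y of blue_2 in the frame of carrier between -0.086 and 0.086 m and z of blue_2 in the frame of carrier between -0.004 and 0.02 m and angle between the z axis of blue_2 and the z axis of carrier, either way round below 0.25 rad) and (x of blue_3 in the frame of carrier between -0.1 and 0.1 m and y of blue_3 in the frame of carrier between -0.086 and 0.086 m and z of blue_3 in the frame of carrier between -0.004 and 0.02 m and angle between the z axis of blue_3 and the z axis of carrier, either way round below 0.25 rad) and (height (world z) of yellow_0 below 0.012 m and angle between yellow_0's own z axis and vertical below 0.25 rad and (x of yellow_0 in the frame of carrier below -0.135 m or x of yellow_0 in the frame of carrier above 0.135 m or y of yellow_0 in the frame of carrier below -0.115 m or y of yellow_0 in the frame of carrier above 0.115 m)) and (x of yellow_1 in the frame of carrier below -0.11 m or x of yellow_1 in the frame of carrier above 0.11 m or y of yellow_1 in the frame of carrier below -0.09 m or y of yellow_1 in the frame of carrier above 0.09 m or z of yellow_1 in the frame of carrier below -0.02 m) and (x of yellow_2 in the frame of carrier below -0.11 m or x of yellow_2 in the frame of carrier above 0.11 m or y of yellow_2 in the frame of carrier below -0.09 m or y of yellow_2 in the frame of carrier above 0.09 m or z of yellow_2 in the frame of carrier below -0.02 m) and (x of yellow_3 in the frame of carrier below -0.11 m or x of yellow_3 in the frame of carrier above 0.11 m or y of yellow_3 in the frame of carrier below -0.09 m or y of yellow_3 in the frame of carrier above 0.09 m or z of yellow_3 in the frame of carrier below -0.02 m))) and horizontal distance between carrier and mat below 0.045 m and angle between the x axis of carrier and the x axis of mat, either way round below 0.3 rad and height (world z) of carrier below 0.01 m and angle between carrier's own z axis and vertical below 0.06 rad and linear speed of carrier below 0.02 m/s and value of joint hook below 0.005 m); the robot touches nothing.
It fails at once if the scale hook bounces: it moves faster than 0.25 m/s (velocity of joint hook above 0.25 m/s or velocity of joint hook below -0.25 m/s).
It fails at once if a bystander (bottle, tape, spatula, brush, cup) is moved more than 50 mm (distance of any of turps, tape, knife, brush, pot from where it was at the start of the episode above 0.05 m).
Of yellow_0, blue_0 only 1 to 2 are there at a start; the rules pass over those that are not, and their reading is None.
Of yellow_1, yellow_2, yellow_3 only 2 to 3 are there at a start; the rules pass over those that are not, and their reading is None.
Of blue_1, blue_2, blue_3 only 2 to 3 are there at a start; the rules pass over those that are not, and their reading is None.
At some moment in a run one of yellow_1, blue_1, yellow_2, blue_2, yellow_3, blue_3 may be knocked a few centimetres aside while the robot is not near it.
It also fails if it takes over 208 s, if anything falls off the work surface, if the arm or the gripper's body presses on something with over 40 N, if the wrist force passes 120 N, or if a joint passes its speed limit or range.

## Robot

A 7-joint arm with a two-finger parallel gripper is mounted at the origin on the work surface. World frame = base frame: x ahead of the robot, y to its left, z up, the work surface at z = 0. Lengths are in m, angles in rad, forces in N, time in s.
With the tool pointing down it reaches from about 0.425 to 0.925 m from the base axis. Payload 6.8 kg.
Tool frame: the origin (TCP) lies midway between the tips of the shut fingers; the grasp point (between the pads) lies 19 mm behind it (grip_point_offset is the distance from the TCP to the grasp point, in m); y points along the fingers, x is the direction in which the jaws open and shut, and the axes are right-handed (so a half turn about y gives the same grasp; the last joint's range is limited). The gripper opens to 85 mm and grips with 20 to 120 N. Pads are 22 mm wide; open, the fingers measure 114 mm over their backs; the gripper's body (76 mm by 85 mm) begins 54 mm behind the grasp point. The pads swing forward as they close: fully open they stand 13 mm farther back than shut.
Start: joints at [1.048, 0.477, 0.022, 1.555, -0.011, 1.109, -0.083], TCP at [0.272, -0.618, 0.231] pointing down, gripper open.
Joint ranges: [-2.96, 2.96], [-0.34, 2.1], [-1.41, 1.46], [0.24, 2.44], [-1.37, 4.51], [0.17, 1.92], [-2.96, 2.96]. Speed limits (rad/s): [2.39, 2.39, 3.14, 3.14, 3.14, 3.14, 3.14].

## Interface

Orientations are given as a unit quaternion [w, x, y, z].
In Python, from station import get_obs, read_camera, hand_in, grip_point_offset gives the robot as it stands.
- The arm moves only by the tool play_rows, never from a script. Its argument "increments" is a list of rows, each a list of 2 entries, a list of its own where there are three numbers: the shift along the tool's x, y, z in m, then the turn, a rotation vector about the tool's x, y, z in degrees. In form: [[[tx, ty, tz], [ax, ay, az]], ...]. A call has 1 to 20 rows; each row shifts and turns the commanded pose from where the row before left it, along the tool's axes as they then stand; what a row does not reach is not made up. A row lasts 1/12 s, in which the tool goes at most 41.7 mm and 7.16 degrees, less where a joint would pass 70% of its speed; a pose out of reach is approached as far as the arm can. A call with a gripper value outside its range is refused whole. "gripper" is the finger opening in m, from 0 to 0.0854, set as the call begins (left out, the last holds). The fingers move at their own pace and stop on an object; "grip_force" is the grip in N (left out, the last holds). Time passes only in rows, so rows that do not move let the fingers close. It gives the time, the measured TCP pose, the force and the opening at its end, in the units of the state.
- get_obs(): the state, without advancing time (a new reading comes with each control period).
- read_camera(name): name is "scene" or "top" or "wrist"; returns a dict with "color" (480x640x3 uint8, red, green, blue), "range_z" (480x640 float32, m along the optical axis (not along the pixel's ray), 0 where there is no reading), "intrinsics" (3x3 intrinsics, pixels), "R" (3x3) and "t" (3): a world point X has camera coordinates R X + t; the wrist camera has in their place "hand_eye" (4x4, takes a point from camera to tool coordinates, whose origin is the TCP and whose axes are the tool frame's). Camera axes: x right, y down, z forward; pixel columns grow to the right and rows downward; lengths in m; the calibration is good to about 2 mm. The wrist camera is an equidistant fisheye: a pixel r from the principal point sees the ray r / f radians off the axis. A picture is of the moment at which its call begins: read the wrist's pose just before it.
- hand_in(): hands the job in, once; it reports no verdict.
The state is a dict: "t": time; "q": joint angles; "joint_vel": joint speeds; "joint_torque": joint torques, N m; "eef_pos": TCP position; "tool_rot": TCP orientation; "contact_force": force on the tool from outside, world axes, zero at the start; "torque": the same for the moment, N m; "gripper_width": opening from 0.0 (shut) to 1.0 (fully open).
Only numpy, scipy, OpenCV 4.12 (cv2) and the standard library are available. Lean on these libraries where they do the work, as an engineer would, in place of code of your own. Each camera call takes 0.05 s, during which the arm holds its last target. There are 200 camera calls.

## Working session

There is one attempt and no reset: what is moved stays moved. The work goes in short steps, Python scripts to look and compute and a tool call to move; the robot and the scene stay as the last step left them, time stands still between calls to the robot, and variables do not carry over. Pictures are saved under pics/ and viewed, about 12 in all and at most 16, crops included, and the job is handed in when it is done.

Besides the shell and the picture viewer there is one more tool, called after "Call:" by a JSON object that holds its "op" and its "data". play_rows: Moves the arm, as the interface text tells. Its arguments: {"type":"object","properties":{"increments":{"type":"array","items":{"type":"array"}},"gripper":{"type":"number"},"grip_force":{"type":"number"}},"required":["increments"]}

```bash
ls; mkdir -p pics
python3 - <<'E'
from station import *
import cv2, numpy as np
print(get_obs(), grip_point_offset)
for n in ["scene","top"]:
    d=read_camera(n); np.savez(f"{n}.npz",**{k:v for k,v in d.items()})
    cv2.imwrite(f"pics/{n}0.png",d["color"][:,:,::-1])
    print(n,d["intrinsics"],d["R"],d["t"])
E
```

```text
pics
{'t': 0.0, 'q': array([ 1.04791536,  0.47776918,  0.02234371,  1.55644587, -0.01152262,
        1.10932005, -0.08309435]), 'joint_vel': array([ 0.00086412, -0.00118845, -0.0009393 , -0.0014392 , -0.0011166 ,
       -0.00050046,  0.00076789]), 'joint_torque': array([-2.12438777e-04, -5.96443534e+01,  1.60789009e+00, -2.81196696e+01,
        1.24652154e-02,  9.27776797e-03,  2.43896892e-05]), 'eef_pos': array([ 0.27176802, -0.61722282,  0.23034889]), 'tool_rot': array([ 0.5925572 , -0.59192616,  0.38688663, -0.3857695 ]), 'contact_force': array([-0.3445045 , -0.631972  ,  0.10887197]), 'torque': array([ 0.02113699,  0.06059071, -0.04850844]), 'gripper_width': 0.9987251610342138} 0.0187
scene [[619.2848294    0.         317.92803599]
 [  0.         619.2848294  237.31237753]
 [  0.           0.           1.        ]] [[-0.41116426  0.91132347  0.02082018]
 [ 0.64274084  0.30603197 -0.70230239]
 [-0.6463963  -0.27537966 -0.71157422]] [ 0.27995628 -0.22955537  1.92457877]
top [[466.63607888   0.         318.23628013]
 [  0.         466.63607888 246.75520646]
 [  0.           0.           1.        ]] [[ 0.02170884 -0.9995433   0.02102184]
 [-0.98280792 -0.02519211 -0.18290419]
 [ 0.18335024 -0.01668979 -0.98290597]] [-0.10527668  0.54342892  1.34150019]
```

View pics/scene0.png

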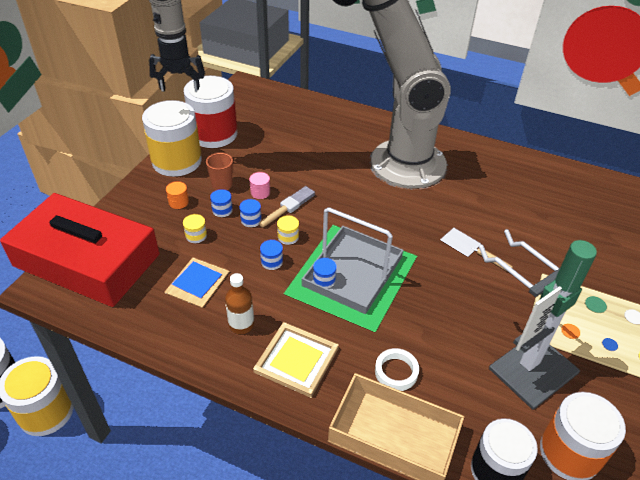

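View pics/top0.png

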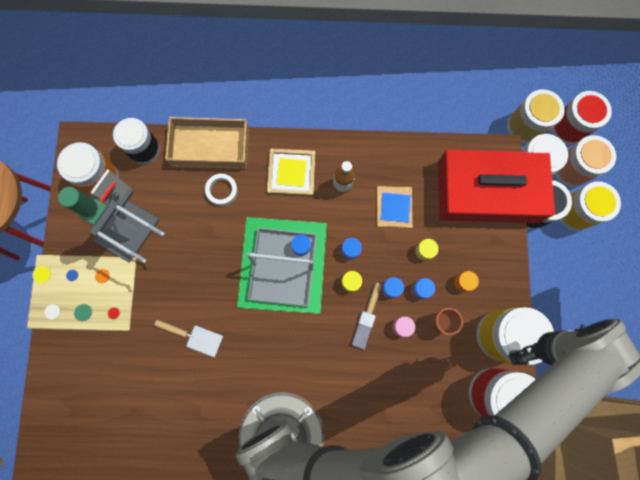

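The yellow card (scene 297,360; top 293,172) lies in the wooden frame, so yellow is ordered. There are two yellow tins on the bench (top 352,281 and 428,249), one blue left-over in the carrier (300,245), and three blue tins on the bench. The scale is at top-left with its prongs at about (135,225). Next I'll measure.

```bash
cat > h.py <<'E'
import numpy as np, cv2
def cloud(d):
    K=d["intrinsics"]; v,u=np.mgrid[0:480,0:640]; z=d["range_z"].astype(float)
    P=np.stack([(u-K[0,2])/K[0,0]*z,(v-K[1,2])/K[1,1]*z,z],-1)
    W=(P-d["t"])@d["R"]; W[z<=0]=np.nan
    return W
def ray(d,uv,z):
    K=d["intrinsics"]; r=np.array([(uv[0]-K[0,2])/K[0,0],(uv[1]-K[1,2])/K[1,1],1])@d["R"]; c=-d["R"].T@d["t"]
    return c+r*(z-c[2])/r[2]
COL=dict(yellow=(24,34),blue=(100,125),green=(50,85))
def blobs(d,col,amin=40):
    hsv=cv2.cvtColor(d["color"],cv2.COLOR_RGB2HSV); lo,hi=COL[col]
    m=cv2.inRange(hsv,(lo,140,60),(hi,255,255)); n,l,s,c=cv2.connectedComponentsWithStats(m)
    return [(l==i,c[i],s[i,4]) for i in range(1,n) if s[i,4]>amin]
E
python3 - <<'E'
from h import *
np.set_printoptions(precision=3,suppress=True)
for n in ["top","scene"]:
    d=dict(np.load(n+".npz")); W=cloud(d)
    for col in COL:
        for m,c,a in blobs(d,col):
            P=W[m]; P=P[~np.isnan(P[:,0])]
            if len(P)<20: continue
            z=np.percentile(P[:,2],90); T=P[P[:,2]>z-.008]
            if abs(T[:,0]).max()>1.3 or T[:,2].max()<-.05: continue
            (cx,cy),r=cv2.minEnclosingCircle(T[:,:2].astype(np.float32))
            box=cv2.minAreaRect(T[:,:2].astype(np.float32))
            print(n,col,c.round(),a,"z",z.round(3),"circ",round(cx,3),round(cy,3),round(r,3),"rect",np.round(box[0],3),np.round(box[1],3),round(box[2],1))
    # scale prongs & bail
    sel=(W[...,2]>.165)&(W[...,2]<.2)&(W[...,0]>.3)&(W[...,0]<.8)&(abs(W[...,1])<.15)
    P=W[sel]; print(n,"bail",len(P),P.mean(0),cv2.minAreaRect(P[:,:2].astype(np.float32)))
    sel=(W[...,2]>.225)&(W[...,2]<.30)&(W[...,1]>.2)&(W[...,0]>.3)&(W[...,0]<.9)
    P=W[sel]; print(n,"hook",len(P)); np.save(n+"_hook.npy",P)
E
```

```text
top yellow [291. 172.] 679 z 0.014 circ 0.792 -0.002 0.057 rect [ 0.792 -0.002] [0.084 0.087] 85.4
top yellow [428. 248.] 328 z 0.058 circ 0.549 -0.422 0.029 rect [ 0.55  -0.421] [0.054 0.054] 58.8
top yellow [ 41. 274.] 226 z 0.016 circ 0.449 0.735 0.027 rect [0.449 0.734] [0.049 0.05 ] 5.8
top yellow [352. 281.] 363 z 0.058 circ 0.448 -0.194 0.029 rect [ 0.448 -0.194] [0.054 0.054] 89.9
top yellow [489. 335.] 314 z 0.106 circ 0.3 -0.604 0.059 rect [ 0.3   -0.588] [0.031 0.118] 89.8
top blue [395. 207.] 713 z 0.014 circ 0.686 -0.331 0.057 rect [ 0.687 -0.331] [0.086 0.087] 85.8
top blue [301. 244.] 312 z 0.065 circ 0.553 -0.041 0.029 rect [ 0.553 -0.04 ] [0.055 0.054] 44.8
top blue [351. 248.] 298 z 0.059 circ 0.547 -0.192 0.028 rect [ 0.548 -0.192] [0.051 0.055] 87.7
top blue [ 72. 275.] 72 z 0.016 circ 0.447 0.645 0.014 rect [0.448 0.646] [0.025 0.026] 2.6
top blue [393. 287.] 308 z 0.058 circ 0.432 -0.317 0.028 rect [ 0.432 -0.317] [0.054 0.054] 44.5
top blue [424. 288.] 306 z 0.058 circ 0.431 -0.409 0.029 rect [ 0.431 -0.408] [0.054 0.055] 15.1
top green [283. 262.] 2476 z 0.007
[... 1354 characters left out ...]
0.039 0.032 rect [ 0.556 -0.041] [0.058 0.057] 39.7
scene blue [197. 279.] 949 z 0.013 circ 0.689 -0.331 0.062 rect [ 0.689 -0.332] [0.095 0.092] 86.4
scene blue [323. 282.] 90 z 0.034 circ 0.563 -0.038 0.026 rect [ 0.574 -0.035] [0.023 0.053] 19.1
scene blue [610. 344.] 137 z 0.013 circ 0.449 0.644 0.019 rect [0.45  0.644] [0.033 0.034] 72.2
scene green [332. 233.] 114 z 0.007 circ 0.389 -0.095 0.037 rect [ 0.389 -0.093] [0.021 0.073] 88.6
scene green [353. 294.] 2632 z 0.006 circ 0.501 0.017 0.186 rect [0.502 0.014] [0.251 0.282] 87.4
scene bail 330 [0.493 0.016 0.184] ((0.4920433759689331, 0.01075657457113266), (0.1836797595024109, 0.015501771122217178), 84.67935943603516)
scene hook 2084
```

Run:
```python
import numpy as np,cv2
d=np.load("top.npz")["color"]; s=np.load("scene.npz")["color"]
a=cv2.resize(d[150:280,20:200],None,fx=3,fy=3,interpolation=cv2.INTER_CUBIC)[:,:400]
a=cv2.resize(d[160:280,50:180],(400,369),interpolation=cv2.INTER_CUBIC)
b=cv2.resize(s[220:410,440:640],(400,380),interpolation=cv2.INTER_CUBIC)[:369]
cv2.imwrite("pics/scale.png",np.hstack([a,b])[:,:,::-1])
```

```text
(no output)
```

View pics/scale.png

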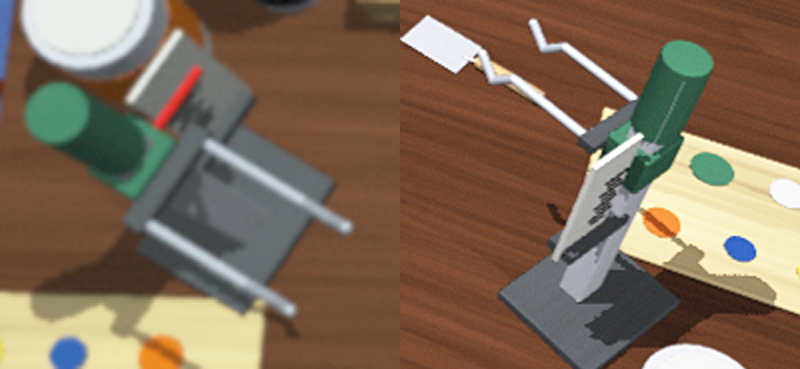

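The crop shows both prongs, with tips at about crop (347,228) and (290,310), and the post behind them. Next I'll fit the prongs and the bail.

```bash
python3 - <<'E'
from h import *
np.set_printoptions(precision=3,suppress=True)
for n in ["top","scene"]:
    P=np.load(n+"_hook.npy"); d=dict(np.load(n+".npz"))
    # restrict to thin prongs: grey, clusters in xy image
    R,t,K=d["R"],d["t"],d["intrinsics"]
    I=np.zeros((400,400),np.uint8); ij=((P[:,:2]-[.4,.2])/.0015).astype(int)
    ok=((ij>=0)&(ij<400)).all(1); P=P[ok];ij=ij[ok]; I[ij[:,0],ij[:,1]]=255
    I=cv2.morphologyEx(I,cv2.MORPH_CLOSE,np.ones((3,3)))
    c,l,s,cc=cv2.connectedComponentsWithStats(I)
    for i in range(1,c):
        if s[i,4]<15: continue
        Q=P[l[ij[:,0],ij[:,1]]==i]; print(n,len(Q),Q.min(0),Q.max(0))
    J=cv2.resize(I,None,fx=1,fy=1); cv2.imwrite(f"pics/hk_{n}.png",J)
W=cloud(dict(np.load("top.npz")))
sel=(W[...,2]>.165)&(W[...,2]<.2)&(W[...,0]>.3)&(W[...,0]<.8)&(abs(W[...,1])<.15)
P=W[sel]; 
print("bail line",np.polyfit(P[:,1],P[:,0],1),P[:,1].min(),P[:,1].max())
# prong pixels by hand from the crop (scale 400/130) -> ray at heights
d=dict(np.load("top.npz"))
for uv in [(347,228),(290,310),(205,145),(150,227)]:
    p=(50+uv[0]*130/400,160+uv[1]*120/369); print(p,ray(d,p,.268))
m=blobs(d,"green")[0]
E
python3 -c "
import cv2,numpy as np
a=np.hstack([cv2.imread(f'pics/hk_{n}.png',0) for n in ['top','scene']]);cv2.imwrite('pics/hk.png',a)"
```

```text
top 1488 [0.456 0.299 0.225] [0.678 0.512 0.3  ]
scene 2082 [0.458 0.298 0.225] [0.685 0.514 0.3  ]
bail line [0.087 0.487] -0.0771993567579177 0.10128491085412826
(162.775, 234.14634146341461) [0.527 0.302 0.268]
(144.25, 260.8130081300813) [0.459 0.342 0.268]
(116.625, 207.15447154471545) [0.594 0.423 0.268]
(98.75, 233.8211382113821) [0.524 0.461 0.268]
```

View pics/hk.png

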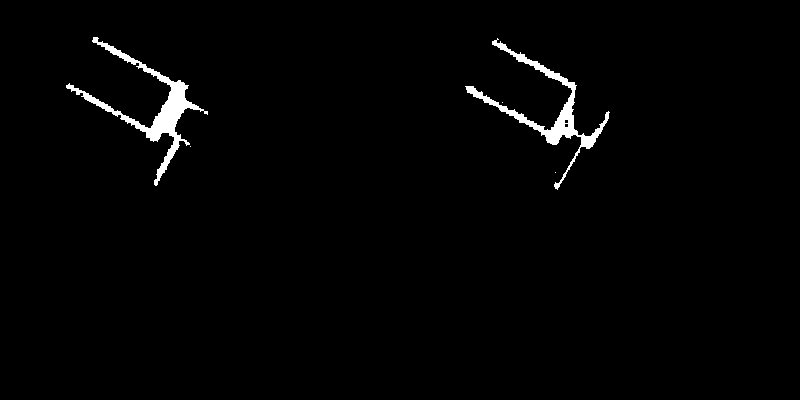

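Run:
```python
from h import *
np.set_printoptions(precision=3,suppress=True)
for n in ["top","scene"]:
    P=np.load(n+"_hook.npy"); 
    c=np.array([.5275,.3005]);a=np.radians(61)
    ex=np.array([np.cos(a),np.sin(a)]); ey=np.array([-ex[1],ex[0]])
    mid=np.array([.493,.320])
    L=(P[:,:2]-mid)@np.c_[ex,ey]
    for s in (-1,1):
        k=(abs(L[:,1]-s*.040)<.012)&(L[:,0]<.10)&(L[:,0]>-.02)
        Q=P[k]; l=L[k]; f=np.polyfit(l[:,0],l[:,1],1); print(n,s,len(Q),"slope deg",np.degrees(np.arctan(f[0])),"lat at .027",np.polyval(f,.027),"xmin",l[:,0].min())
        for b in np.arange(-.008,.1,.006):
            w=(l[:,0]>=b)&(l[:,0]<b+.006)
            if w.sum(): print("  %.3f zmax %.3f n%d"%(b+.003,np.percentile(Q[w,2],85),w.sum()),end="")
        print()
```

```text
top -1 157 slope deg -0.37680719214550223 lat at .027 -0.04023142852155125 xmin -0.0004956217238270007
  0.001 zmax 0.272 n9  0.007 zmax 0.271 n7  0.013 zmax 0.265 n5  0.019 zmax 0.257 n6  0.025 zmax 0.253 n7  0.031 zmax 0.256 n13  0.037 zmax 0.264 n14  0.043 zmax 0.266 n10  0.049 zmax 0.271 n10  0.055 zmax 0.271 n13  0.061 zmax 0.269 n8  0.067 zmax 0.270 n9  0.073 zmax 0.269 n9  0.079 zmax 0.271 n8  0.085 zmax 0.272 n10  0.091 zmax 0.270 n7  0.097 zmax 0.270 n12
top 1 161 slope deg -0.4158185815324636 lat at .027 0.039471452708101505 xmin -0.00016861919659389628
  0.001 zmax 0.270 n8  0.007 zmax 0.269 n8  0.013 zmax 0.263 n6  0.019 zmax 0.259 n4  0.025 zmax 0.254 n9  0.031 zmax 0.258 n14  0.037 zmax 0.262 n12  0.043 zmax 0.269 n13  0.049 zmax 0.270 n8  0.055 zmax 0.269 n12  0.061 zmax 0.271 n11  0.067 zmax 0.270 n8  0.073 zmax 0.271 n10  0.079 zmax 0.269 n10  0.085 zmax 0.271 n9  0.091 zmax 0.270 n10  0.097 zmax 0.271 n9
scene -1 244 slope deg -0.3081869733377506 lat at .027 -0.044100217634714146 xmin -0.0006556944166548763
  0.001 zmax 0.268 n5  0.007 zmax 0.267 n20  0.013 zmax 0.260 n18  0.019 zmax 0.257 n20  0.025 zmax 0.251 n16  0.031 zmax 0.252 n14  0.037 zmax 0.259 n13  0.043 zmax 0.266 n14  0.049 zmax 0.267 n15  0.055 zmax 0.269 n12  0.061 zmax 0.269 n11  0.067 zmax 0.268 n17  0.073 zmax 0.270 n12  0.079 zmax 0.269 n14  0.085 zmax 0.267 n15  0.091 zmax 0.268 n14  0.097 zmax 0.267 n14
scene 1 235 slope deg -0.06487951877534436 lat at .027 0.03554302738227176 xmin 0.002076294566929578
  0.001 zmax 0.268 n4  0.007 zmax 0.268 n16  0.013 zmax 0.264 n21  0.019 zmax 0.256 n18  0.025 zmax 0.253 n15  0.031 zmax 0.252 n15  0.037 zmax 0.257 n14  0.043 zmax 0.265 n12  0.049 zmax 0.268 n13  0.055 zmax 0.268 n14  0.061 zmax 0.268 n12  0.067 zmax 0.269 n14  0.073 zmax 0.267 n13  0.079 zmax 0.268 n15  0.085 zmax 0.268 n13  0.091 zmax 0.268 n13  0.097 zmax 0.270 n13
```

Two views agree: the hook seat is at about (0.507, 0.343), yaw 60.6°, and the notch surface is at 0.252. The carrier is at (0.489, 0.012), yaw -5°. Next I'll check the wrist camera geometry and compute moves.

```bash
cat >> h.py <<'E'
from scipy.spatial.transform import Rotation as Ro
def pose(o):
    q=o["tool_rot"]; return Ro.from_quat([q[1],q[2],q[3],q[0]]),np.array(o["eef_pos"])
def go(o,xyz,yaw):
    """tool-axes shift and turn to reach TCP xyz pointing down with tool x at world yaw (deg, mod 180 nearest)"""
    R,p=pose(o); M=R.as_matrix(); y0=np.degrees(np.arctan2(M[1,0],M[0,0]))
    out=[]
    for f in (0,180):
        a=np.radians(yaw+f); x=np.array([np.cos(a),np.sin(a),0]); y=np.array([0,0,-1.]); T=np.c_[x,y,np.cross(x,y)]
        out.append((R.inv()*Ro.from_matrix(T)).as_rotvec(degrees=True))
    print("tool yaw %.1f"%y0,"at",p.round(4),"shift mm",(M.T@(np.array(xyz)-p)*1000).round(1),"turn",out[0].round(1),"or",out[1].round(1))
E
python3 - <<'E'
from h import *; from station import *
np.set_printoptions(precision=3,suppress=True)
o=get_obs(); d=read_camera("wrist"); print(d["hand_eye"],d["intrinsics"])
print(pose(o)[0].as_matrix())
cv2.imwrite("pics/w0.png",d["color"][:,:,::-1])
go(o,[.448,-.194,.15],90); go(o,[.448,-.194,.15],0)
E
```

```text
[[ 1.     0.     0.     0.   ]
 [-0.    -0.322  0.947 -0.142]
 [ 0.    -0.947 -0.322  0.083]
 [ 0.     0.     0.     1.   ]] [[371.648   0.    325.57 ]
 [  0.    371.648 238.357]
 [  0.      0.      1.   ]]
[[ 0.403 -0.001  0.915]
 [-0.915  0.001  0.403]
 [-0.002 -1.    -0.   ]]
tool yaw -66.2 at [ 0.272 -0.617  0.23 ] shift mm [-316.2   80.9  331.9] turn [  -0.1 -156.2   -0. ] or [ 0.  23.8 -0.1]
tool yaw -66.2 at [ 0.272 -0.617  0.23 ] shift mm [-316.2   80.9  331.9] turn [ -0.  -66.2  -0.1] or [  0.1 113.8  -0.1]
```

Call:
{"op": "play_rows", "data": {"increments": [[[0,-0.03,0],[0,0,0]],[[0,-0.03,0],[0,0,0]],[[-0.021,0,0.022],[0,0,0]],[[-0.021,0,0.022],[0,0,0]],[[-0.021,0,0.022],[0,0,0]],[[-0.021,0,0.022],[0,0,0]],[[-0.021,0,0.022],[0,0,0]],[[-0.021,0,0.022],[0,0,0]],[[-0.021,0,0.022],[0,0,0]],[[-0.021,0,0.022],[0,0,0]],[[-0.021,0,0.022],[0,0,0]],[[-0.021,0,0.022],[0,0,0]],[[-0.021,0,0.022],[0,0,0]],[[-0.021,0,0.022],[0,0,0]],[[-0.021,0,0.022],[0,0,0]],[[-0.021,0,0.022],[0,0,0]],[[-0.021,0,0.022],[0,0,0]]], "gripper": 0.0854}}

```text
t: 1.57
eef_pos: [0.4472, -0.195, 0.2912]
tool_rot: [-0.592, 0.592, -0.386, 0.386]
contact_force: [0.4, -0.8, 0.5]
gripper_width: 0.999
```

Call:
{"op": "play_rows", "data": {"increments": [[[0,0,0],[0,-7,0]],[[0,0,0],[0,-7,0]],[[0,0,0],[0,-7,0]],[[0,0,0],[0,-7,0]],[[0,0,0],[0,-7,0]],[[0,0,0],[0,-7,0]],[[0,0,0],[0,-7,0]],[[0,0,0],[0,-7,0]],[[0,0,0],[0,-7,0]],[[0,0,0],[0,-7,0]],[[0,0,0],[0,-7,0]],[[0,0,0],[0,-7,0]],[[0,0,0],[0,-7,0]],[[0,0,0],[0,-7,0]],[[0,0,0],[0,-7,0]],[[0,0,0],[0,-7,0]],[[0,0,0],[0,-7,0]],[[0,0,0],[0,-7,0]],[[0,0,0],[0,-7,0]],[[0,0,0],[0,-7,0]]]}}

```text
t: 3.23
eef_pos: [0.4468, -0.1965, 0.2911]
tool_rot: [0.564, -0.564, -0.426, 0.426]
contact_force: [-0.0, -0.0, 0.1]
gripper_width: 0.998
```

Run:
```python
from h import *; from station import *
np.set_printoptions(precision=3,suppress=True)
o=get_obs(); d=read_camera("wrist"); print(o["q"],o["t"],o["contact_force"])
cv2.imwrite("pics/w1.png",d["color"][:,:,::-1])
go(o,[.449,-.194,.15],85)
d=read_camera("top"); W=cloud(d)
for col in("yellow","blue"):
  for m,c,a in blobs(d,col):
    P=W[m]; P=P[~np.isnan(P[:,0])]
    if len(P)>20:print(col,c.round(),a,np.median(P,0))
```

```text
[ 0.697  0.141 -0.451  1.89   0.068  1.126  1.515] 3.2333 [-0.007 -0.041  0.132]
tool yaw 74.1 at [ 0.447 -0.197  0.291] shift mm [  3.  141.1  -1.5] turn [ -0.  -10.9  -0. ] or [  0.  169.1  -0. ]
yellow [291. 172.] 683 [ 0.792 -0.002  0.011]
yellow [600. 201.] 680 [ 0.896 -1.347 -0.547]
yellow [575. 220.] 142 [ 0.832 -1.292 -0.652]
yellow [428. 248.] 327 [ 0.55  -0.423  0.054]
yellow [ 41. 274.] 228 [0.449 0.735 0.012]
yellow [346. 280.] 138 [ 0.447 -0.176  0.053]
yellow [489. 335.] 295 [ 0.298 -0.579  0.08 ]
blue [395. 207.] 717 [ 0.686 -0.331  0.01 ]
blue [301. 244.] 311 [ 0.551 -0.04   0.062]
blue [349. 246.] 177 [ 0.547 -0.181  0.055]
blue [ 72. 275.] 71 [0.448 0.646 0.012]
blue [424. 288.] 305 [ 0.43  -0.407  0.055]
```

View pics/w1.png

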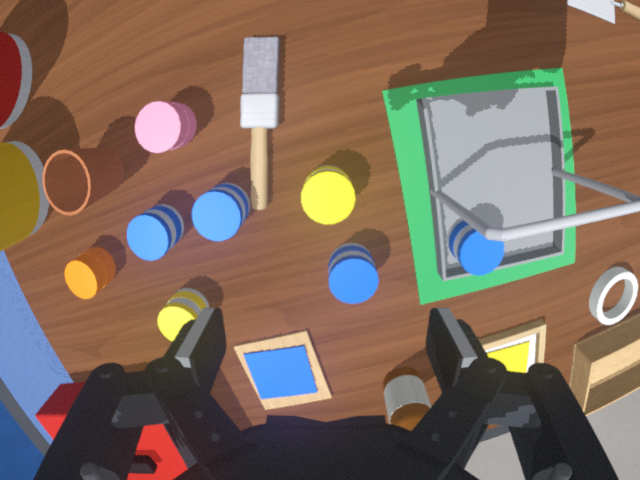

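The view shows the yellow tin (328,195) with a brush handle near it (260,200), and only two yellow tins in all. I'll descend with a narrowed opening so the fingers clear the handle.

Call:
{"op": "play_rows", "data": {"increments": [[[0,0,0],[0,-5.5,0]],[[0,0,0],[0,-5.4,0]],[[0.0015,0.03,-0.001],[0,0,0]],[[0.0015,0.03,-0.001],[0,0,0]],[[0,0.03,0],[0,0,0]],[[0,0.03,0],[0,0,0]],[[0,0.03,0],[0,0,0]],[[0,0.03,0],[0,0,0]],[[0,0.02,0],[0,0,0]],[[0,0.02,0],[0,0,0]],[[0,0.02,0],[0,0,0]],[[0,0.015,0],[0,0,0]],[[0,0.015,0],[0,0,0]]], "gripper": 0.072}}

```text
t: 4.42
eef_pos: [0.4491, -0.1937, 0.0202]
tool_rot: [0.524, -0.524, -0.475, 0.475]
contact_force: [0.8, -0.1, 0.2]
gripper_width: 0.844
```

Call:
{"op": "play_rows", "data": {"increments": [[[0,0,0],[0,0,0]],[[0,0,0],[0,0,0]],[[0,0,0],[0,0,0]],[[0,0,0],[0,0,0]],[[0,0,0],[0,0,0]],[[0,0,0],[0,0,0]],[[0,0,0],[0,0,0]]], "gripper": 0.05, "grip_force": 40}}

```text
t: 5.0
eef_pos: [0.4496, -0.1939, 0.0218]
tool_rot: [-0.523, 0.523, 0.476, -0.476]
contact_force: [0.3, 0.0, -1.4]
gripper_width: 0.645
```

Call:
{"op": "play_rows", "data": {"increments": [[[0,-0.015,0],[0,0,0]],[[0,-0.025,0],[0,0,0]],[[0,-0.03,0],[0,0,0]],[[0,-0.03,0],[0,0,0]],[[0,-0.03,0],[0,0,0]],[[0.02,0,0.004],[0,0,0]],[[0.025,0,0.004],[0,0,0]],[[0.025,0,0.004],[0,0,0]],[[0.025,0,0.004],[0,0,0]],[[0.025,0,0.004],[0,0,0]],[[0.025,0,0.004],[0,0,0]],[[0.025,0,0.004],[0,0,0]],[[0.025,0,0.004],[0,0,0]],[[0.025,0,0.004],[0,0,0]],[[0.025,0,0.004],[0,0,0]],[[0.0135,0,0.0035],[0,0,0]],[[0,0,0],[0,0,0]],[[0,0,0],[0,0,0]]]}}

```text
t: 6.5
eef_pos: [0.4299, 0.0681, 0.1514]
tool_rot: [-0.522, 0.522, 0.477, -0.477]
contact_force: [-0.1, -0.8, -0.6]
gripper_width: 0.646
```

Run:
```python
from h import *; from station import *
np.set_printoptions(precision=3,suppress=True)
o=get_obs(); d=read_camera("top"); W=cloud(d); go(o,[.4287,.0675,.031],85); print(o["q"],o["gripper_width"])
sel=(W[...,2]>.165)&(W[...,2]<.196)&(W[...,0]>.46)&(W[...,0]<.52)&(W[...,1]<.11)&(W[...,1]>-.1)
P=W[sel]; print(np.polyfit(P[:,1],P[:,0],1),P[:,1].min(),P[:,1].max())
cv2.imwrite("pics/t1.png",cv2.resize(d["color"][190:350,200:400,::-1],None,fx=3,fy=3))
```

```text
tool yaw 84.8 at [0.43  0.068 0.151] shift mm [ -0.7 120.4   1.2] turn [ 0.  -0.2 -0. ] or [  0.  179.8   0. ]
[ 0.249  0.246 -0.616  2.15   0.198  0.799  0.988] 0.6461508748143056
[0.089 0.488] -0.0771953731702252 0.0490893394290717
```

View pics/t1.png

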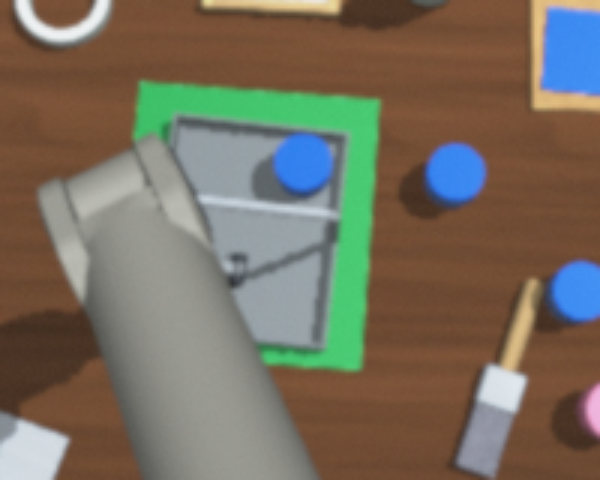

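The carrier is unchanged and the arm is over its front-left corner. I'll lower the tin.

Call:
{"op": "play_rows", "data": {"increments": [[[-0.0007,0.02,0.001],[0,0,0]],[[0,0.02,0],[0,0,0]],[[0,0.02,0],[0,0,0]],[[0,0.02,0],[0,0,0]],[[0,0.015,0],[0,0,0]],[[0,0.01,0],[0,0,0]],[[0,0.008,0],[0,0,0]],[[0,0.004,0],[0,0,0]],[[0,0.002,0],[0,0,0]],[[0,0,0],[0,0,0]],[[0,0,0],[0,0,0]]]}}

```text
t: 7.47
eef_pos: [0.4295, 0.0671, 0.0328]
tool_rot: [-0.523, 0.523, 0.476, -0.476]
contact_force: [0.1, 0.6, -1.5]
gripper_width: 0.644
```

Call:
{"op": "play_rows", "data": {"increments": [[[0,0.002,0],[0,0,0]],[[0,0.001,0],[0,0,0]],[[0,0,0],[0,0,0]],[[0,0,0],[0,0,0]]]}}

```text
t: 7.8
eef_pos: [0.4291, 0.0671, 0.0294]
tool_rot: [-0.523, 0.523, 0.476, -0.476]
contact_force: [-0.4, -0.2, -0.8]
gripper_width: 0.643
```

Call:
{"op": "play_rows", "data": {"increments": [[[0,0,0],[0,0,0]],[[0,0,0],[0,0,0]],[[0,0,0],[0,0,0]],[[0,0,0],[0,0,0]],[[0,-0.01,0],[0,0,0]],[[0,-0.02,0],[0,0,0]],[[0,-0.03,0],[0,0,0]],[[0,-0.03,0],[0,0,0]],[[0,-0.03,0],[0,0,0]],[[0,-0.03,0],[0,0,0]],[[0,-0.03,0],[0,0,0]],[[0,-0.03,0],[0,0,0]],[[0,-0.03,0],[0,0,0]]], "gripper": 0.076}}

```text
t: 8.88
eef_pos: [0.4283, 0.0674, 0.2715]
tool_rot: [-0.522, 0.523, 0.477, -0.476]
contact_force: [0.8, 0.5, -0.1]
gripper_width: 0.888
```

Run:
```python
from h import *; from station import *
np.set_printoptions(precision=3,suppress=True)
o=get_obs(); d=read_camera("scene"); W=cloud(d); go(o,[.555,-.041,.24],-95); print(o["q"],o["gripper_width"])
for col in("yellow","blue"):
  for m,c,a in blobs(d,col):
    P=W[m]; P=P[~np.isnan(P[:,0])]
    if len(P)>20 and abs(np.median(P[:,1]))<.5:
        z=np.percentile(P[:,2],90);T=P[P[:,2]>z-.006]
        print(col,c.round(),a,z,cv2.minEnclosingCircle(T[:,:2].astype(np.float32)))
```

```text
tool yaw 84.7 at [0.428 0.067 0.272] shift mm [ -96.3   31.6 -136.1] turn [ -0.  179.7   0. ] or [ 0.  -0.3  0. ]
[ 0.336  0.075 -0.656  2.014  0.052  1.068  1.135] 0.8884626163563358
yellow [193. 223.] 183 0.05748133555425473 ((0.5531823039054871, -0.4211621582508087), 0.03123248927295208)
yellow [195. 236.] 70 0.02805159248044891 ((0.5634292960166931, -0.41549932956695557), 0.02516658790409565)
yellow [379. 248.] 128 0.06491351943672384 ((0.4513833522796631, 0.07956593483686447), 0.0514647476375103)
yellow [296. 359.] 1067 0.013152334615984192 ((0.7963337898254395, -0.0033867917954921722), 0.0595816932618618)
blue [527. 116.] 7146 -0.32125840762103863 ((-1.0283145904541016, 0.3057934641838074), 0.4009678065776825)
blue [220. 197.] 270 0.057468853028361286 ((0.43686068058013916, -0.4103690981864929), 0.03176519647240639)
blue [250. 207.] 283 0.057299854219490506 ((0.4342336058616638, -0.3168298900127411), 0.031823884695768356)
blue [222. 211.] 86 0.02680670108558273 ((0.446323961019516, -0.40331608057022095), 0.02518516033887863)
blue [251. 221.] 86 0.02711482668795772 ((0.44306671619415283, -0.3116665184497833), 0.026570666581392288)
blue [271. 249.] 334 0.05752930862534373 ((0.5509569048881531, -0.19207262992858887), 0.0308662261813879)
blue [272. 263.] 90 0.02736458478493557 ((0.5605471134185791, -0.18746906518936157), 0.02581237070262432)
blue [324. 267.] 363 0.06418367347243255 ((0.555544376373291, -0.03946639969944954), 0.031313106417655945)
blue [197. 279.] 949 0.013324764495960125 ((0.6929112672805786, -0.332226037979126), 0.061646636575460434)
blue [323. 282.] 90 0.03454179569803565 ((0.5639694929122925, -0.03816051408648491), 0.026429392397403717)
```

Call:
{"op": "play_rows", "data": {"increments": [[[-0.016,0,-0.0225],[0,0,0]],[[-0.016,0,-0.0225],[0,0,0]],[[-0.016,0,-0.0225],[0,0,0]],[[-0.016,0,-0.0225],[0,0,0]],[[-0.016,0,-0.0225],[0,0,0]],[[-0.016,0,-0.0225],[0,0,0]],[[0,0,0],[0,6.9,0]],[[0,0,0],[0,6.9,0]],[[0,0,0],[0,6.9,0]],[[0,0,0],[0,6.9,0]],[[0,0,0],[0,6.9,0]],[[0,0,0],[0,6.9,0]],[[0,0,0],[0,6.9,0]],[[0,0,0],[0,6.9,0]],[[0,0,0],[0,6.9,0]],[[0,0,0],[0,6.9,0]],[[0,0,0],[0,6.9,0]],[[0,0,0],[0,6.9,0]],[[0,0,0],[0,6.9,0]],[[0,0,0],[0,6.9,0]]]}}

```text
t: 10.6
eef_pos: [0.5541, -0.0407, 0.2697]
tool_rot: [0.703, -0.703, 0.075, -0.075]
contact_force: [-0.1, -0.0, 0.6]
gripper_width: 0.888
```

Call:
{"op": "play_rows", "data": {"increments": [[[0,0,0],[0,6.9,0]],[[0,0,0],[0,6.9,0]],[[0,0,0],[0,6.9,0]],[[0,0,0],[0,6.9,0]],[[0,0,0],[0,6.9,0]],[[0,0,0],[0,6.9,0]],[[0,0,0],[0,6.9,0]],[[0,0,0],[0,6.9,0]],[[0,0,0],[0,6.9,0]],[[0,0,0],[0,6.9,0]],[[0,0,0],[0,6.9,0]],[[0,0,0],[0,6.9,0]],[[0,0,0],[0,0,0]]]}}

```text
t: 11.68
eef_pos: [0.5542, -0.0406, 0.2697]
tool_rot: [0.478, -0.478, 0.521, -0.521]
contact_force: [-0.1, 0.3, 0.5]
gripper_width: 0.887
```

Run:
```python
from h import *; from station import *
o=get_obs(); go(o,[.5545,-.041,.029],-95); print(o["q"].round(2))
```

```text
tool yaw -94.9 at [ 0.5542 -0.0406  0.2697] shift mm [  0.5 240.7   0.3] turn [ 0.   0.1 -0. ] or [-1.000e-01 -1.799e+02 -0.000e+00]
[ 0.02  0.25 -0.07  1.8   0.02  1.1  -1.71]
```

Call:
{"op": "play_rows", "data": {"increments": [[[0,0.03,0],[0,0,0]],[[0,0.03,0],[0,0,0]],[[0,0.03,0],[0,0,0]],[[0,0.03,0],[0,0,0]],[[0,0.03,0],[0,0,0]],[[0,0.025,0],[0,0,0]],[[0,0.02,0],[0,0,0]],[[0,0.02,0],[0,0,0]],[[0,0.015,0],[0,0,0]],[[0,0.01,0],[0,0,0]],[[0,0.01,0],[0,0,0]],[[0,0,0],[0,0,0]]]}}

```text
t: 12.68
eef_pos: [0.5545, -0.0408, 0.0212]
tool_rot: [0.479, -0.48, 0.52, -0.52]
contact_force: [-7.9, 0.8, 18.6]
gripper_width: 0.892
```

Call:
{"op": "play_rows", "data": {"increments": [[[0,0,0],[0,0,0]],[[0,0,0],[0,0,0]],[[0,0,0],[0,0,0]],[[0,0,0],[0,0,0]],[[0,0,0],[0,0,0]],[[0,0,0],[0,0,0]],[[0,0,0],[0,0,0]]], "gripper": 0.05}}

```text
t: 13.27
eef_pos: [0.5542, -0.0506, 0.0258]
tool_rot: [-0.475, 0.48, -0.519, 0.524]
contact_force: [-21.9, -17.0, 65.5]
gripper_width: 0.649
```

Run:
```python
from h import *; from station import *
o=get_obs(); go(o,[.449,-.194,.25],-95); print(o["q"].round(2),o["gripper_width"],o["contact_force"])
```

```text
tool yaw -95.1 at [ 0.5542 -0.0506  0.0258] shift mm [ 154.4 -222.8  -91.9] turn [-0.  -0.1  0.5] or [-9.000e-01  1.799e+02 -1.000e-01]
[ 0.02  0.56 -0.06  1.98  0.07  0.6  -1.75] 0.6489584552733413 [-21.87592292 -17.0481508   65.54336807]
```

My descent rows summed to 250 mm instead of 239, so a fingertip is pressing on the wall. I'm relieving that now.

Call:
{"op": "play_rows", "data": {"increments": [[[0,-0.003,0],[0,0,0]],[[0,-0.003,0],[0,0,0]],[[0,-0.003,0],[0,0,0]],[[0,-0.003,0],[0,0,0]],[[0,0,0],[0,0,0]],[[0,0,0],[0,0,0]]]}}

```text
t: 13.77
eef_pos: [0.5545, -0.0402, 0.0311]
tool_rot: [0.479, -0.479, 0.52, -0.52]
contact_force: [-0.3, 0.4, -2.8]
gripper_width: 0.646
```

Run:
```python
from h import *; from station import *
o=get_obs(); go(o,[.449,-.194,.25],-95); print(o["q"].round(2),o["gripper_width"],o["contact_force"])
d=read_camera("scene"); cv2.imwrite("pics/s2.png",cv2.resize(d["color"][180:340,260:440,::-1],None,fx=3.3,fy=3.3))
```

```text
tool yaw -94.6 at [ 0.5545 -0.0402  0.0311] shift mm [ 161.7 -219.   -92.8] turn [ 0.   0.4 -0. ] or [-1.000e-01 -1.796e+02 -0.000e+00]
[ 0.01  0.56 -0.07  1.98  0.06  0.61 -1.75] 0.6458473857576853 [-0.31250818  0.37118008 -2.81320542]
```

View pics/s2.png

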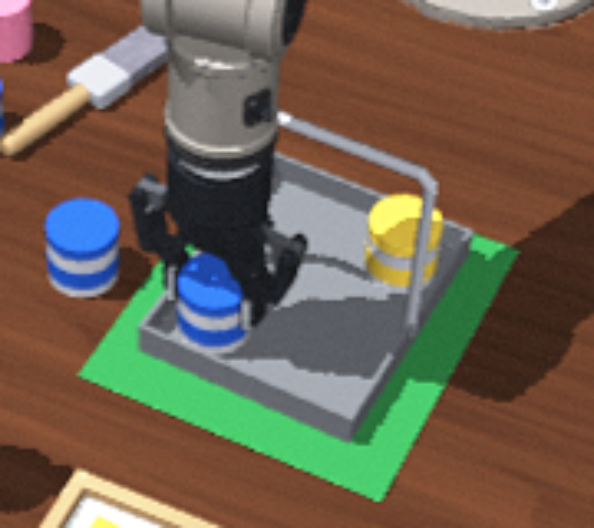

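The blue tin (210,300) is upright in the grip, the yellow tin stands (403,240), and the carrier looks unmoved. I'll lift out the blue tin.

Call:
{"op": "play_rows", "data": {"increments": [[[0,-0.01,0],[0,0,0]],[[0,-0.02,0],[0,0,0]],[[0,-0.03,0],[0,0,0]],[[0,-0.04,0],[0,0,0]],[[0,-0.04,0],[0,0,0]],[[0,-0.04,0],[0,0,0]],[[0,-0.04,0],[0,0,0]],[[0.023,0,-0.013],[0,0,0]],[[0.023,0,-0.013],[0,0,0]],[[0.023,0,-0.013],[0,0,0]],[[0.023,0,-0.013],[0,0,0]],[[0.023,0,-0.013],[0,0,0]],[[0.023,0,-0.013],[0,0,0]],[[0.023,0,-0.014],[0,0,0]],[[0,0,0],[0,0,0]],[[0,0,0],[0,0,0]]]}}

```text
t: 15.15
eef_pos: [0.4484, -0.1951, 0.2517]
tool_rot: [0.478, -0.478, 0.521, -0.521]
contact_force: [0.1, 0.6, -1.4]
gripper_width: 0.64
```

Run:
```python
from h import *; from station import *
np.set_printoptions(precision=3,suppress=True)
o=get_obs(); go(o,[.449,-.194,.022],-95); print(o["q"].round(2),o["gripper_width"],o["contact_force"])
d=read_camera("wrist"); he=d["hand_eye"]
cv2.imwrite("pics/w2.png",d["color"][:,:,::-1])
d=read_camera("top"); W=cloud(d)
sel=(W[...,2]>.165)&(W[...,2]<.196)&(W[...,0]>.46)&(W[...,0]<.52)&(W[...,1]<.115)&(W[...,1]>-.1)
P=W[sel]; print("bail",np.polyfit(P[:,1],P[:,0],1),P[:,1].min(),P[:,1].max(),P[:,2].mean())
for m,c,a in blobs(d,"yellow"):
    P=W[m]; P=P[~np.isnan(P[:,0])]
    if len(P)>20 and abs(np.median(P[:,1]))<.5: print(c.round(),a,np.median(P,0))
```

```text
tool yaw -94.9 at [ 0.448 -0.195  0.252] shift mm [ -1.1 229.7   0.5] turn [0.  0.1 0. ] or [   0.  -179.9   -0. ]
[ 0.26  0.15  0.03  1.97 -0.    1.03 -1.37] 0.6400180053067954 [ 0.132  0.583 -1.407]
bail [0.084 0.487] -0.07707973622762632 0.10118101914951547 0.18709493035087466
[291. 172.] 682 [ 0.792 -0.002  0.011]
[428. 248.] 329 [ 0.55  -0.422  0.054]
[263. 285.] 306 [0.427 0.067 0.062]
```

View pics/w2.png

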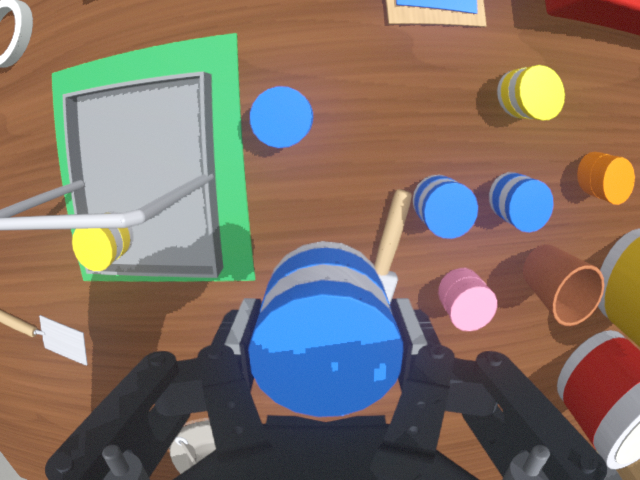

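The wrist view shows the blue tin held upright (325,340), the drop spot below it clear, and the carrier with one yellow tin (95,245). I'll set the blue tin down.

Call:
{"op": "play_rows", "data": {"increments": [[[-0.001,0.03,0],[0,0,0]],[[0,0.035,0],[0,0,0]],[[0,0.035,0],[0,0,0]],[[0,0.03,0],[0,0,0]],[[0,0.03,0],[0,0,0]],[[0,0.025,0],[0,0,0]],[[0,0.015,0],[0,0,0]],[[0,0.01,0],[0,0,0]],[[0,0.008,0],[0,0,0]],[[0,0.005,0],[0,0,0]],[[0,0.002,0],[0,0,0]],[[0,0,0],[0,0,0]],[[0,0,0],[0,0,0]]]}}

```text
t: 16.33
eef_pos: [0.4503, -0.193, 0.027]
tool_rot: [-0.479, 0.479, -0.52, 0.521]
contact_force: [0.7, 0.0, -1.3]
gripper_width: 0.645
```

Call:
{"op": "play_rows", "data": {"increments": [[[0,0.0015,0],[0,0,0]],[[0,0.0015,0],[0,0,0]],[[0,0,0],[0,0,0]]]}}

```text
t: 16.58
eef_pos: [0.4497, -0.1929, 0.0234]
tool_rot: [-0.479, 0.479, -0.52, 0.52]
contact_force: [-0.3, -0.7, -1.3]
gripper_width: 0.647
```

Call:
{"op": "play_rows", "data": {"increments": [[[0,0.0015,0],[0,0,0]],[[0,0.001,0],[0,0,0]],[[0,0,0],[0,0,0]],[[0,0,0],[0,0,0]]]}}

```text
t: 16.92
eef_pos: [0.4496, -0.1929, 0.0207]
tool_rot: [0.479, -0.479, 0.52, -0.52]
contact_force: [0.9, 0.6, -1.5]
gripper_width: 0.642
```

Call:
{"op": "play_rows", "data": {"increments": [[[0,0,0],[0,0,0]],[[0,0,0],[0,0,0]],[[0,0,0],[0,0,0]],[[0,0,0],[0,0,0]],[[0,-0.01,0],[0,0,0]],[[0,-0.02,0],[0,0,0]],[[0,-0.03,0],[0,0,0]],[[0,-0.035,0],[0,0,0]],[[0,-0.035,0],[0,0,0]],[[0,-0.035,0],[0,0,0]],[[0,-0.035,0],[0,0,0]],[[0,0,0],[0,0,0]]], "gripper": 0.072}}

```text
t: 17.92
eef_pos: [0.4532, -0.1942, 0.2283]
tool_rot: [-0.481, 0.476, -0.517, 0.524]
contact_force: [1.1, 0.6, 0.4]
gripper_width: 0.84
```

Run:
```python
from h import *; from station import *
np.set_printoptions(precision=3,suppress=True)
o=get_obs(); go(o,[.551,-.422,.2],-95); print(o["q"].round(2),o["gripper_width"],o["contact_force"])
d=read_camera("scene"); W=cloud(d)
for col in("yellow","blue"):
  for m,c,a in blobs(d,col,120):
    P=W[m]; P=P[~np.isnan(P[:,0])]
    if len(P)>20 and abs(np.median(P[:,1]))<.5:
        z=np.percentile(P[:,2],90);T=P[P[:,2]>z-.006]
        print(col,c.round(),a,z,cv2.minEnclosingCircle(T[:,:2].astype(np.float32)))
```

```text
tool yaw -94.8 at [ 0.453 -0.194  0.228] shift mm [218.9  30.3 116. ] turn [-0.7  0.2  0.1] or [   0.2 -179.8    1.1]
[ 0.25  0.17  0.03  1.99 -0.01  0.96 -1.37] 0.8398304649357228 [1.097 0.618 0.393]
yellow [193. 223.] 207 0.057251977632047764 ((0.5558319687843323, -0.4249517619609833), 0.031042370945215225)
yellow [379. 247.] 142 0.06491990717348678 ((0.45119068026542664, 0.07292181998491287), 0.051509957760572433)
yellow [296. 359.] 1117 0.01336706893514572 ((0.7962310314178467, -0.003383766859769821), 0.059859443455934525)
blue [526. 116.] 7191 -0.31884727051292766 ((-1.0315214395523071, 0.2889899015426636), 0.38583436608314514)
blue [220. 197.] 270 0.05751885647545667 ((0.4348909556865692, -0.4110422134399414), 0.0318412259221077)
blue [250. 207.] 283 0.057573949749144995 ((0.4369707405567169, -0.3206090033054352), 0.03249245882034302)
blue [288. 224.] 308 0.05749303675046188 ((0.450529009103775, -0.194890096783638), 0.03069472312927246)
blue [285. 247.] 410 0.05741026307101645 ((0.5384358763694763, -0.16343045234680176), 0.03226194903254509)
blue [197. 279.] 950 0.013346533516736075 ((0.6890836358070374, -0.3308611810207367), 0.06075894832611084)
```

The blue left-over stands at (0.45,-0.195). The bench blue tin at (0.548,-0.192) was knocked to (0.538,-0.163) by the scripted disturbance, and it is still clear of the mat. Next is the second yellow tin.

Call:
{"op": "play_rows", "data": {"increments": [[[0,0,0],[0,0,0]],[[0.027,0,0.0145],[0,0,0]],[[0.027,0,0.0145],[0,0,0]],[[0.027,0,0.0145],[0,0,0]],[[0.027,0,0.0145],[0,0,0]],[[0.027,0,0.0145],[0,0,0]],[[0.027,0,0.0145],[0,0,0]],[[0.027,0,0.0145],[0,0,0]],[[0.027,0,0.0145],[0,0,0]],[[0,0,0],[0,-6.5,0]],[[0,0,0],[0,-6.5,0]],[[0,0,0],[0,-6.5,0]],[[0,0,0],[0,-6.5,0]],[[0,0,0],[0,-6.5,0]],[[0,0,0],[0,-6.5,0]],[[0,0,0],[0,-6.5,0]],[[0,0,0],[0,-6.5,0]],[[0,0,0],[0,-6.5,0]],[[0,0,0],[0,-6.5,0]]], "gripper": 0.08}}

```text
t: 19.55
eef_pos: [0.5464, -0.417, 0.2184]
tool_rot: [0.684, -0.683, 0.181, -0.178]
contact_force: [-0.1, 0.1, 0.3]
gripper_width: 0.937
```

Run:
```python
from h import *; from station import *
o=get_obs(); go(o,[.551,-.422,.021],-30); print(o["q"].round(2),o["gripper_width"],o["contact_force"])
```

```text
tool yaw -29.4 at [ 0.5464 -0.417   0.2184] shift mm [  7.3 197.4  -2.2] turn [-0.   0.6 -0.2] or [  -0.4 -179.4    0. ]
[ 0.66  0.52 -0.14  1.52  0.08  1.11 -0.01] 0.9374618047790643 [-0.10007694  0.09108972  0.33494173]
```

Call:
{"op": "play_rows", "data": {"increments": [[[0.0073,0,-0.0022],[0,0.6,0]],[[0,0.035,0],[0,0,0]],[[0,0.035,0],[0,0,0]],[[0,0.035,0],[0,0,0]],[[0,0.03,0],[0,0,0]],[[0,0.025,0],[0,0,0]],[[0,0.015,0],[0,0,0]],[[0,0.01,0],[0,0,0]],[[0,0.008,0],[0,0,0]],[[0,0.004,0],[0,0,0]],[[0,0,0],[0,0,0]],[[0,0,0],[0,0,0]]]}}

```text
t: 20.55
eef_pos: [0.5534, -0.4238, 0.0249]
tool_rot: [-0.682, 0.683, -0.185, 0.186]
contact_force: [0.0, -0.1, 0.1]
gripper_width: 0.937
```

Call:
{"op": "play_rows", "data": {"increments": [[[0,0,0],[0,0,0]],[[0,0,0],[0,0,0]],[[0,0,0],[0,0,0]],[[0,0,0],[0,0,0]],[[0,0,0],[0,0,0]],[[0,0,0],[0,0,0]],[[0,0,0],[0,0,0]],[[0,-0.01,0],[0,0,0]],[[0,-0.02,0],[0,0,0]],[[0,-0.03,0],[0,0,0]],[[0,-0.04,0],[0,0,0]],[[0,-0.04,0],[0,0,0]],[[0,-0.04,0],[0,0,0]],[[0,-0.04,0],[0,0,0]],[[0,0,0],[0,0,0]]], "gripper": 0.05}}

```text
t: 21.8
eef_pos: [0.5563, -0.4256, 0.2548]
tool_rot: [-0.681, 0.684, -0.18, 0.19]
contact_force: [1.1, -1.0, -0.3]
gripper_width: 0.641
```

Run:
```python
from h import *; from station import *
o=get_obs(); go(o,[.5515,-.044,.25],-95); print(o["q"].round(2),o["gripper_width"],o["contact_force"])
```

```text
tool yaw -30.4 at [ 0.5563 -0.4256  0.2548] shift mm [-197.1    1.4  326.9] turn [-0.5 64.6  0.8] or [   0.9 -115.4    0.5]
[ 0.65  0.5  -0.13  1.47  0.07  1.17 -0.02] 0.6405002540761572 [ 1.14803233 -0.97624268 -0.25928806]
```

Call:
{"op": "play_rows", "data": {"increments": [[[-0.0141,0,0.0233],[0,0,0]],[[-0.0141,0,0.0233],[0,0,0]],[[-0.0141,0,0.0233],[0,0,0]],[[-0.0141,0,0.0233],[0,0,0]],[[-0.0141,0,0.0233],[0,0,0]],[[-0.0141,0,0.0233],[0,0,0]],[[-0.0141,0,0.0233],[0,0,0]],[[-0.0141,0,0.0233],[0,0,0]],[[-0.0141,0,0.0233],[0,0,0]],[[-0.0141,0,0.0233],[0,0,0]],[[-0.0141,0,0.0233],[0,0,0]],[[-0.0141,0,0.0233],[0,0,0]],[[-0.0141,0,0.0233],[0,0,0]],[[-0.0141,0,0.0233],[0,0,0]]]}}

```text
t: 22.97
eef_pos: [0.5465, -0.0407, 0.2441]
tool_rot: [-0.682, 0.683, -0.185, 0.185]
contact_force: [0.9, 0.5, -1.6]
gripper_width: 0.64
```

Call:
{"op": "play_rows", "data": {"increments": [[[0,0,0],[0,6.45,0]],[[0,0,0],[0,6.45,0]],[[0,0,0],[0,6.45,0]],[[0,0,0],[0,6.45,0]],[[0,0,0],[0,6.45,0]],[[0,0,0],[0,6.45,0]],[[0,0,0],[0,6.45,0]],[[0,0,0],[0,6.45,0]],[[0,0,0],[0,6.45,0]],[[0,0,0],[0,6.45,0]],[[0,0,0],[0,0,0]]]}}

```text
t: 23.88
eef_pos: [0.5468, -0.042, 0.244]
tool_rot: [-0.477, 0.477, -0.522, 0.522]
contact_force: [0.6, -0.3, -1.3]
gripper_width: 0.644
```

Run:
```python
from h import *; from station import *
o=get_obs(); go(o,[.551,-.044,.034],-95); print(o["q"].round(2),o["gripper_width"],o["contact_force"])
```

```text
tool yaw -95.1 at [ 0.5468 -0.042   0.244 ] shift mm [  1.6 210.    4.4] turn [-0.  -0.1  0. ] or [ -0.  179.9  -0. ]
[ 0.06  0.26 -0.12  1.84  0.04  1.04 -1.73] 0.6440759045126055 [ 0.5953903  -0.26982296 -1.30537473]
```

Call:
{"op": "play_rows", "data": {"increments": [[[0.0016,0,0.0044],[0,0,0]],[[0,0.035,0],[0,0,0]],[[0,0.035,0],[0,0,0]],[[0,0.035,0],[0,0,0]],[[0,0.03,0],[0,0,0]],[[0,0.025,0],[0,0,0]],[[0,0.02,0],[0,0,0]],[[0,0.012,0],[0,0,0]],[[0,0.008,0],[0,0,0]],[[0,0.005,0],[0,0,0]],[[0,0.003,0],[0,0,0]],[[0,0,0],[0,0,0]],[[0,0,0],[0,0,0]]]}}

```text
t: 24.97
eef_pos: [0.552, -0.044, 0.0367]
tool_rot: [-0.479, 0.478, -0.52, 0.521]
contact_force: [-0.5, 0.4, -1.5]
gripper_width: 0.642
```

Call:
{"op": "play_rows", "data": {"increments": [[[0,0.0015,0],[0,0,0]],[[0,0.001,0],[0,0,0]],[[0,0,0],[0,0,0]]]}}

```text
t: 25.22
eef_pos: [0.5515, -0.044, 0.0336]
tool_rot: [-0.479, 0.478, -0.52, 0.521]
contact_force: [0.7, -0.4, -2.8]
gripper_width: 0.642
```

Call:
{"op": "play_rows", "data": {"increments": [[[0,0.0015,0],[0,0,0]],[[0,0.0015,0],[0,0,0]],[[0,0,0],[0,0,0]],[[0,0,0],[0,0,0]]]}}

```text
t: 25.55
eef_pos: [0.5517, -0.044, 0.0321]
tool_rot: [-0.479, 0.478, -0.52, 0.521]
contact_force: [-6.4, -0.2, 17.0]
gripper_width: 0.643
```

Call:
{"op": "play_rows", "data": {"increments": [[[0,0,0],[0,0,0]],[[0,0,0],[0,0,0]],[[0,0,0],[0,0,0]],[[0,0,0],[0,0,0]],[[0,-0.01,0],[0,0,0]],[[0,-0.02,0],[0,0,0]],[[0,-0.03,0],[0,0,0]],[[0,-0.035,0],[0,0,0]],[[0,-0.035,0],[0,0,0]],[[0,-0.035,0],[0,0,0]],[[0,-0.035,0],[0,0,0]],[[0,-0.035,0],[0,0,0]],[[0,0,0],[0,0,0]],[[0,0,0],[0,0,0]]], "gripper": 0.074}}

```text
t: 26.72
eef_pos: [0.5525, -0.0439, 0.2682]
tool_rot: [-0.48, 0.477, -0.519, 0.522]
contact_force: [-0.2, -0.3, -0.2]
gripper_width: 0.871
```

Run:
```python
from h import *; from station import *
np.set_printoptions(precision=3,suppress=True)
o=get_obs(); go(o,[.489,.012,.27],-5); print(o["q"].round(2),o["gripper_width"],o["contact_force"])
d=read_camera("scene"); W=cloud(d)
for m,c,a in blobs(d,"yellow",100):
    P=W[m]; P=P[~np.isnan(P[:,0])]
    if len(P)>20 and abs(np.median(P[:,1]))<.5:
        z=np.percentile(P[:,2],90);T=P[P[:,2]>z-.006]
        print(c.round(),a,z,cv2.minEnclosingCircle(T[:,:2].astype(np.float32)))
sel=(W[...,2]>.165)&(W[...,2]<.196)&(W[...,0]>.46)&(W[...,0]<.52)&(W[...,1]<.115)&(W[...,1]>-.1)
P=W[sel]; print("bail",np.polyfit(P[:,1],P[:,0],1),P[:,1].min(),P[:,1].max(),P[:,2].mean())
```

```text
tool yaw -94.8 at [ 0.552 -0.044  0.268] shift mm [-50.4  -2.1 -68. ] turn [ -0.3 -89.8   0.2] or [-0.2 90.2 -0.3]
[ 0.07  0.25 -0.12  1.8   0.03  1.09 -1.72] 0.8707318573842147 [-0.221 -0.298 -0.151]
[380. 248.] 131 0.06585103220246878 ((0.45355355739593506, 0.08080217242240906), 0.05217965692281723)
[324. 266.] 229 0.06414420828996946 ((0.5530501008033752, -0.04361473023891449), 0.03075449913740158)
[296. 359.] 1091 0.013109141051733456 ((0.7958361506462097, -0.001672975835390389), 0.06118681654334068)
bail [0.083 0.492] -0.07827767438982504 0.10289497211948984 0.1838938893306671
```

Both yellow tins stand in the carrier at (0.428,0.067) and (0.552,-0.044). Now the bail.

Call:
{"op": "play_rows", "data": {"increments": [[[-0.0168,0,-0.0222],[0,0,0]],[[-0.0168,0,-0.0222],[0,0,0]],[[-0.0168,0,-0.0222],[0,0,0]],[[0,0,0],[0,-6.9,0]],[[0,0,0],[0,-6.9,0]],[[0,0,0],[0,-6.9,0]],[[0,0,0],[0,-6.9,0]],[[0,0,0],[0,-6.9,0]],[[0,0,0],[0,-6.9,0]],[[0,0,0],[0,-6.9,0]],[[0,0,0],[0,-6.9,0]],[[0,0,0],[0,-6.9,0]],[[0,0,0],[0,-6.9,0]],[[0,0,0],[0,-6.9,0]],[[0,0,0],[0,-6.9,0]],[[0,0,0],[0,-6.9,0]],[[0,0,0],[0,0,0]],[[0,0,0],[0,0,0]]]}}

```text
t: 28.27
eef_pos: [0.4883, 0.0117, 0.264]
tool_rot: [-0.706, 0.706, -0.034, 0.032]
contact_force: [-0.0, -0.0, 0.3]
gripper_width: 0.867
```

Run:
```python
from h import *; from station import *
o=get_obs(); go(o,[.490,.012,.164],-5); print(o["q"].round(2))
d=read_camera("wrist"); cv2.imwrite("pics/w3.png",d["color"][:,:,::-1])
# project the believed bail ends & middle into the wrist picture
R,p=pose(o); H=d["hand_eye"]; K=d["intrinsics"]
for X in [(.4905,.012,.183),(.4905+.0856*.085,.012+.085,.183),(.4905-.0856*.085,.012-.085,.183)]:
    t=R.inv().apply(np.array(X)-p); c=H[:3,:3].T@(t-H[:3,3]); th=np.arctan2(np.hypot(*c[:2]),c[2]); u=c[:2]/np.hypot(*c[:2])*th*K[0,0]+K[:2,2]; print(X,u.round(1))
```

```text
tool yaw -5.3 at [0.4883 0.0117 0.264 ] shift mm [  1.9 100.    0.5] turn [ 0.  -0.3 -0.2] or [  0.2 179.7   0. ]
[ 0.13  0.16 -0.31  1.93  0.05  1.07 -0.3 ]
(0.4905, 0.012, 0.183) [329. 248.]
(0.497776, 0.097, 0.183) [328.3 111.6]
(0.483224, -0.07300000000000001, 0.183) [329.4 356.1]
```

View pics/w3.png

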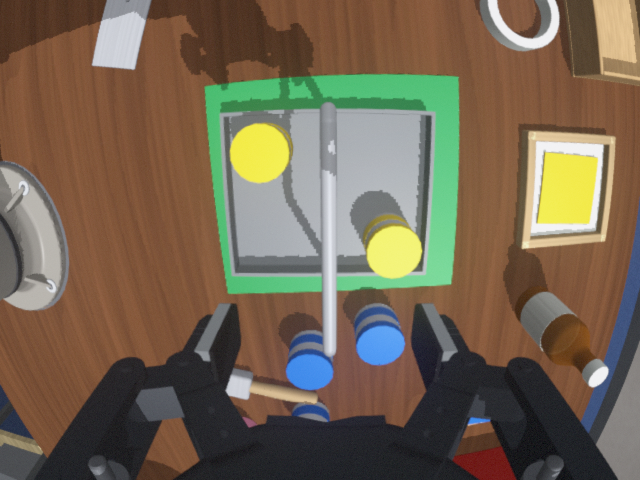

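The wrist view shows the bail bar from (328,108) to (331,352), matching my projected line within about 2 px, with both yellow tins standing. I'll grip the bar.

Call:
{"op": "play_rows", "data": {"increments": [[[0.002,0.02,0],[0,0,0]],[[0,0.025,0],[0,0,0]],[[0,0.025,0],[0,0,0]],[[0,0.015,0],[0,0,0]],[[0,0.01,0],[0,0,0]],[[0,0.004,0],[0,0,0]],[[0,0,0],[0,0,0]]]}}

```text
t: 28.9
eef_pos: [0.4908, 0.0117, 0.1657]
tool_rot: [-0.706, 0.706, -0.033, 0.032]
contact_force: [-0.5, 0.2, 0.0]
gripper_width: 0.865
```

Call:
{"op": "play_rows", "data": {"increments": [[[0,0,0],[0,0,0]],[[0,0,0],[0,0,0]],[[0,0,0],[0,0,0]],[[0,0,0],[0,0,0]],[[0,0,0],[0,0,0]],[[0,0,0],[0,0,0]],[[0,0,0],[0,0,0]],[[0,0,0],[0,0,0]],[[0,0,0],[0,0,0]],[[0,0,0],[0,0,0]],[[0,0,0],[0,0,0]],[[0,0,0],[0,0,0]]], "gripper": 0.0, "grip_force": 60}}

```text
t: 29.9
eef_pos: [0.4901, 0.0118, 0.1663]
tool_rot: [-0.706, 0.707, -0.032, 0.031]
contact_force: [-5.1, 1.3, 5.5]
gripper_width: 0.091
```

Run:
```python
from h import *; from station import *
np.set_printoptions(precision=3,suppress=True)
o=get_obs(); go(o,[.490,.012,.164],-5); print(o["t"],o["gripper_width"]*.0854,o["contact_force"],o["torque"])
```

```text
tool yaw -5.1 at [0.49  0.012 0.166] shift mm [-0.2  2.3  0.2] turn [ 0.  -0.1 -0.1] or [  0.2 179.9   0. ]
29.9 0.007779088796289371 [-5.059  1.254  5.502] [0.112 1.088 0.042]
```

Call:
{"op": "play_rows", "data": {"increments": [[[0,-0.001,0],[0,0,0]],[[0,-0.002,0],[0,0,0]],[[0,-0.003,0],[0,0,0]],[[0,-0.005,0],[0,0,0]],[[0,-0.008,0],[0,0,0]],[[0,-0.01,0],[0,0,0]],[[0,-0.012,0],[0,0,0]],[[0,-0.014,0],[0,0,0]],[[0,-0.014,0],[0,0,0]],[[0,-0.014,0],[0,0,0]],[[0,-0.012,0],[0,0,0]],[[0,-0.008,0],[0,0,0]],[[0,-0.005,0],[0,0,0]],[[0,-0.002,0],[0,0,0]],[[0,0,0],[0,0,0]],[[0,0,0],[0,0,0]],[[0,0,0],[0,0,0]],[[0,0,0],[0,0,0]]]}}

```text
t: 31.4
eef_pos: [0.4908, 0.0117, 0.2756]
tool_rot: [-0.706, 0.706, -0.032, 0.031]
contact_force: [-0.1, -0.9, -5.9]
gripper_width: 0.092
```

Run:
```python
from h import *; from station import *
np.set_printoptions(precision=3,suppress=True)
o=get_obs(); go(o,[.463,.265,.275],60.6); print(o["t"],o["gripper_width"]*.0854,o["contact_force"],o["torque"])
d=read_camera("scene"); cv2.imwrite("pics/s3.png",cv2.resize(d["color"][80:340,240:560,::-1],None,fx=2,fy=2))
```

```text
tool yaw -5.1 at [0.491 0.012 0.276] shift mm [-50.3   0.7 249.8] turn [ -0.  -65.7  -0.1] or [  0.1 114.3  -0. ]
31.4 0.007831295344022172 [-0.073 -0.921 -5.911] [ 0.018 -0.011  0.005]
```

View pics/s3.png

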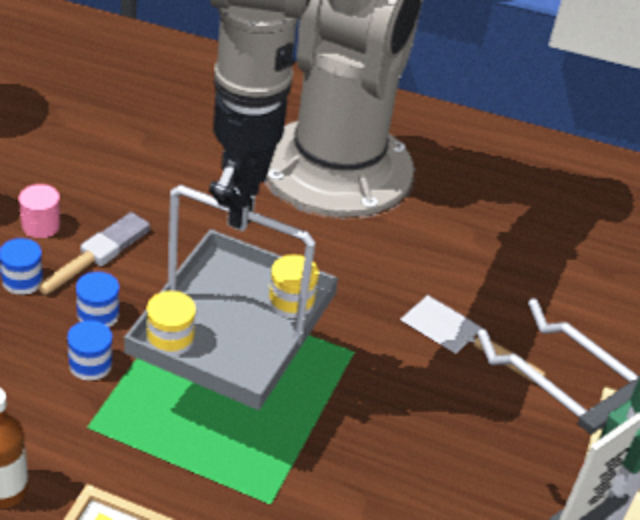

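The carrier hangs level from the gripper with both yellow tins standing. I'll move it in front of the hook.

Call:
{"op": "play_rows", "data": {"increments": [[[-0.001,0,0.005],[0,0,0]],[[-0.002,0,0.01],[0,0,0]],[[-0.0028,0,0.0138],[0,0,0]],[[-0.0028,0,0.0138],[0,0,0]],[[-0.0028,0,0.0138],[0,0,0]],[[-0.0028,0,0.0138],[0,0,0]],[[-0.0028,0,0.0138],[0,0,0]],[[-0.0028,0,0.0138],[0,0,0]],[[-0.0028,0,0.0138],[0,0,0]],[[-0.0028,0,0.0138],[0,0,0]],[[-0.0028,0,0.0138],[0,0,0]],[[-0.0028,0,0.0138],[0,0,0]],[[-0.0028,0,0.0138],[0,0,0]],[[-0.0028,0,0.0138],[0,0,0]],[[-0.0028,0,0.0138],[0,0,0]],[[-0.0028,0,0.0138],[0,0,0]],[[-0.0028,0,0.0138],[0,0,0]],[[-0.0028,0,0.0138],[0,0,0]],[[-0.0015,0,0.009],[0,0,0]],[[-0.001,0,0.005],[0,0,0]]]}}

```text
t: 33.12
eef_pos: [0.4641, 0.2643, 0.2761]
tool_rot: [-0.705, 0.707, -0.032, 0.032]
contact_force: [4.3, -7.8, -4.7]
gripper_width: 0.089
```

Call:
{"op": "play_rows", "data": {"increments": [[[0,0,0],[0,-1,0]],[[0,0,0],[0,-2,0]],[[0,0,0],[0,-3,0]],[[0,0,0],[0,-4,0]],[[0,0,0],[0,-4,0]],[[0,0,0],[0,-4,0]],[[0,0,0],[0,-4,0]],[[0,0,0],[0,-4,0]],[[0,0,0],[0,-4,0]],[[0,0,0],[0,-4,0]],[[0,0,0],[0,-4,0]],[[0,0,0],[0,-4,0]],[[0,0,0],[0,-4,0]],[[0,0,0],[0,-4,0]],[[0,0,0],[0,-4,0]],[[0,0,0],[0,-4,0]],[[0,0,0],[0,-3.7,0]],[[0,0,0],[0,-2.5,0]],[[0,0,0],[0,-1.5,0]],[[0,0,0],[0,0,0]]]}}

```text
t: 34.78
eef_pos: [0.4739, 0.2624, 0.2796]
tool_rot: [-0.613, 0.615, 0.356, -0.345]
contact_force: [25.2, -1.7, -3.6]
gripper_width: 0.093
```

Call:
{"op": "play_rows", "data": {"increments": [[[0,0,0],[0,0,0]],[[0,0,0],[0,0,0]],[[0,0,0],[0,0,0]],[[0,0,0],[0,0,0]],[[0,0,0],[0,0,0]],[[0,0,0],[0,0,0]]]}}

```text
t: 35.28
eef_pos: [0.4745, 0.2627, 0.2801]
tool_rot: [-0.613, 0.615, 0.357, -0.344]
contact_force: [25.4, -0.7, -1.6]
gripper_width: 0.092
```

Run:
```python
from h import *; from station import *
np.set_printoptions(precision=3,suppress=True)
o=get_obs(); go(o,[.507,.343,.278],60.6); print(o["t"],o["q"].round(2),o["gripper_width"]*.0854,o["contact_force"])
for n in ["top","scene"]:
    d=read_camera(n); W=cloud(d)
    cv2.imwrite(f"pics/{n}4.png",d["color"][:,:,::-1])
    mid=np.array([.493,.320]);a=np.radians(60.6); ex=np.array([np.cos(a),np.sin(a)]); ey=np.array([-ex[1],ex[0]])
    L=(W[...,:2]-mid)@np.c_[ex,ey]; z=W[...,2]
    s=(z>.275)&(z<.305)&(L[...,0]>-.11)&(L[...,0]<-.02)&(abs(L[...,1])<.1)&(abs(L[...,1])>.035)
    l=L[s]; f=np.polyfit(l[:,1],l[:,0],1); print(n,"bar in hook frame: x@0 %.4f tilt %.2f deg"%(f[1],np.degrees(np.arctan(f[0]))),"y",l[:,1].min(),l[:,1].max(),"z",np.percentile(z[s],85))
    k=[z[s&(L[...,1]*sg>.04)].max() for sg in(-1,1)]; print(k)
a=cv2.imread("pics/top4.png")[160:340,60:320]; b=cv2.imread("pics/scene4.png")[120:380,380:640]
cv2.imwrite("pics/ap.png",np.hstack([cv2.resize(a,(400,277)),cv2.resize(b,(277,277))]))
```

```text
tool yaw 59.4 at [0.474 0.263 0.28 ] shift mm [85.6  3.2 13. ] turn [ 0.7 -1.2  0.8] or [ -1.3 178.8   1.1]
35.2833 [-0.08  0.27 -0.65  1.79  0.18  1.12  0.25] 0.007847159666167398 [25.351 -0.745 -1.62 ]
top bar in hook frame: x@0 -0.0683 tilt 22.35 deg y -0.0961538597984314 -0.0352516637036024 z 0.30112900756343125Traceback (most recent call last):
  File "<stdin>", line 11, in <module>
    return umr_maximum(a, axis, None, out, keepdims, initial, where)
ValueError: zero-size array to reduction operation maximum which has no identity
```

The bail post swung inside the left prong while rotating, because I rotated too close to the hook. I'll undo it exactly: rotate back, then retreat along −y.

Call:
{"op": "play_rows", "data": {"increments": [[[0,0,0],[0,1,0]],[[0,0,0],[0,2,0]],[[0,0,0],[0,3,0]],[[0,0,0],[0,4,0]],[[0,0,0],[0,4,0]],[[0,0,0],[0,4,0]],[[0,0,0],[0,4,0]],[[0,0,0],[0,4,0]],[[0,0,0],[0,4,0]],[[0,0,0],[0,4,0]],[[0,0,0],[0,4,0]],[[0,0,0],[0,4,0]],[[0,0,0],[0,4,0]],[[0,0,0],[0,4,0]],[[0,0,0],[0,4,0]],[[0,0,0],[0,4,0]],[[0,0,0],[0,3,0]],[[0,0,0],[0,2,0]],[[0,0,0],[0,0,0]],[[0,0,0],[0,0,0]]]}}

```text
t: 37.0
eef_pos: [0.4629, 0.2655, 0.2762]
tool_rot: [0.707, -0.707, 0.015, -0.014]
contact_force: [0.1, -0.3, -5.2]
gripper_width: 0.085
```

Run:
```python
from h import *; from station import *
np.set_printoptions(precision=3,suppress=True)
o=get_obs(); go(o,[.475,.15,.276],-5); print(o["t"],o["gripper_width"]*.0854,o["contact_force"],o["torque"])
a=read_camera("top")["color"][160:340,60:320,::-1]; b=read_camera("scene")["color"][120:380,380:640,::-1]
cv2.imwrite("pics/ap.png",np.hstack([cv2.resize(a,(440,305)),cv2.resize(b,(305,305))]))
```

```text
tool yaw -2.3 at [0.463 0.266 0.276] shift mm [  16.8    0.1 -114.9] turn [-0.   2.7 -0. ] or [  -0.1 -177.3    0. ]
37.0 0.007217936338332474 [ 0.065 -0.299 -5.189] [ 0.036  0.337 -0.03 ]
```

View pics/ap.png

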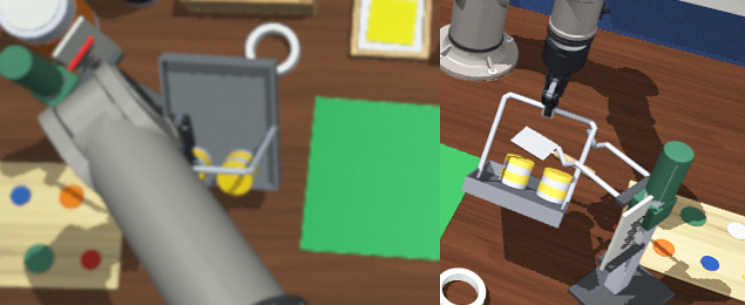

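The carrier has tilted front-down and both tins have slid to its front half. I'll back out parallel to the prongs, return to the mat and rearrange.

Call:
{"op": "play_rows", "data": {"increments": [[[-0.001,0,-0.002],[0,0,0]],[[-0.002,0,-0.004],[0,0,0]],[[-0.002,0,-0.004],[0,0,0]],[[-0.002,0,-0.004],[0,0,0]],[[-0.002,0,-0.004],[0,0,0]],[[-0.002,0,-0.004],[0,0,0]],[[-0.002,0,-0.004],[0,0,0]],[[-0.002,0,-0.004],[0,0,0]],[[-0.002,0,-0.004],[0,0,0]],[[-0.002,0,-0.004],[0,0,0]],[[-0.002,0,-0.004],[0,0,0]],[[-0.002,0,-0.004],[0,0,0]],[[-0.002,0,-0.004],[0,0,0]],[[-0.002,0,-0.004],[0,0,0]],[[-0.001,0,-0.002],[0,0,0]]]}}

```text
t: 38.35
eef_pos: [0.4328, 0.2095, 0.2763]
tool_rot: [-0.707, 0.707, -0.015, 0.015]
contact_force: [0.1, -0.2, -5.6]
gripper_width: 0.09
```

Run:
```python
from h import *; from station import *
np.set_printoptions(precision=3,suppress=True)
o=get_obs(); go(o,[.490,.012,.276],-5); print(o["t"],o["contact_force"],o["torque"])
R,p=pose(o); M=R.as_matrix()
for n in("top","scene"):
    d=read_camera(n); W=cloud(d); hsv=cv2.cvtColor(d["color"],cv2.COLOR_RGB2HSV)
    L=(W-p)@np.c_[M[:,0],M[:,2],-M[:,1]]   # tool x, tool z(bail), up
    s=(abs(L[...,2])<.3)&(L[...,2]<-.1)&(abs(L[...,0])<.13)&(abs(L[...,1])<.11)&(W[...,2]>.03)
    for col in ["yellow"]:
        for m,c,a in blobs(d,col,30):
            k=m&s
            if k.sum()>20: print(n,col,"z+",a,L[k].mean(0),"top",np.percentile(L[k],[5,95],axis=0).ravel())
    g=s&(hsv[...,1]<60)
    P=L[g]; f=P[np.abs(P[:,1])<.07]
    for b in np.arange(-.12,.13,.03):
        w=(f[:,0]>b)&(f[:,0]<b+.03)
        if w.sum()>10: print("  x %.3f z lo/med/hi"%(b+.015),np.percentile(f[w,2],[5,50,95]),w.sum())
    bar=(abs(L[...,0])<.03)&(L[...,2]>0)&(L[...,2]<.03)&(abs(L[...,1])<.13)&(abs(L[...,1])>.03)
    if bar.sum(): print(n,"bar y",L[bar][:,1].min(),L[bar][:,1].max())
cv2.imwrite("pics/s5.png",cv2.resize(read_camera("scene")["color"][100:360,330:630,::-1],None,fx=2,fy=2))
```

```text
tool yaw -2.5 at [0.433 0.209 0.276] shift mm [  65.6    0.4 -194.9] turn [ 0.   2.5 -0. ] or [  -0.  -177.5   -0. ]
38.35 [ 0.145 -0.17  -5.622] [-0.08   0.303  0.048]
top yellow z+ 50 [ 0.026 -0.028 -0.116] top [ 0.022 -0.045 -0.122  0.031 -0.011 -0.111]
top yellow z+ 170 [-0.002 -0.028 -0.137] top [-0.013 -0.051 -0.145  0.007 -0.005 -0.128]
  x 0.015 z lo/med/hi [-0.19  -0.181 -0.134] 118
  x 0.045 z lo/med/hi [-0.177 -0.163 -0.127] 220
  x 0.075 z lo/med/hi [-0.157 -0.146 -0.136] 452
  x 0.105 z lo/med/hi [-0.136 -0.125 -0.115] 571
  x 0.135 z lo/med/hi [-0.117 -0.112 -0.106] 207
top bar y -0.09045184136873943 -0.03049061662679241
scene yellow z+ 133 [ 0.021 -0.026 -0.124] top [-0.005 -0.052 -0.138  0.035 -0.005 -0.115]
scene yellow z+ 132 [ 0.046 -0.025 -0.144] top [ 0.034 -0.051 -0.155  0.055 -0.005 -0.136]
scene yellow z+ 150 [ 0.02   0.049 -0.126] top [-0.008  0.026 -0.143  0.036  0.071 -0.115]
scene yellow z+ 139 [ 0.047  0.049 -0.145] top [ 0.039  0.026 -0.154  0.055  0.071 -0.138]
  x 0.015 z lo/med/hi [-0.191 -0.179 -0.134] 152
  x 0.045 z lo/med/hi [-0.17  -0.141 -0.126] 469
  x 0.075 z lo/med/hi [-0.159 -0.15  -0.139] 210
  x 0.105 z lo/med/hi [-0.138 -0.136 -0.132] 41
scene bar y -0.09159736715936916 0.09011602062193502
```

View pics/s5.png

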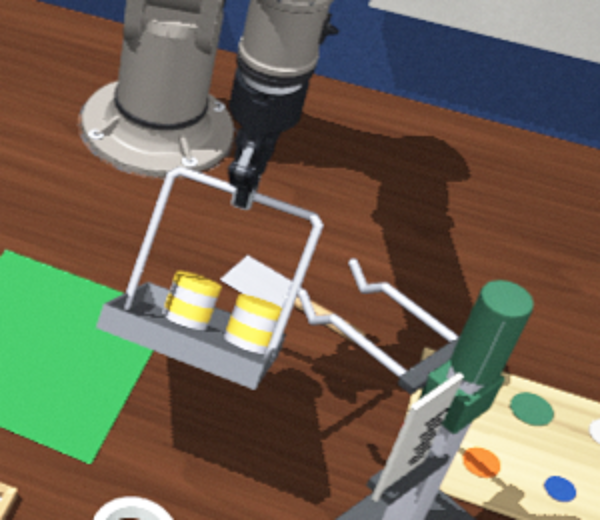

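The carrier is tilted about 31° (floor slope 0.62) and is held by grip friction, with both tins upright relative to it against its front wall. I'll level it by turning the tool about the bail axis.

Call:
{"op": "play_rows", "data": {"increments": [[[0,0,0],[0,0,0.7]],[[0,0,0],[0,0,1.5]],[[0,0,0],[0,0,2]],[[0,0,0],[0,0,2]],[[0,0,0],[0,0,2]],[[0,0,0],[0,0,2]],[[0,0,0],[0,0,2]],[[0,0,0],[0,0,2]],[[0,0,0],[0,0,2]],[[0,0,0],[0,0,2]],[[0,0,0],[0,0,2]],[[0,0,0],[0,0,2]],[[0,0,0],[0,0,2]],[[0,0,0],[0,0,2]],[[0,0,0],[0,0,2]],[[0,0,0],[0,0,1.5]],[[0,0,0],[0,0,0.8]],[[0,0,0],[0,0,0]],[[0,0,0],[0,0,0]]]}}

```text
t: 40.08
eef_pos: [0.4335, 0.2103, 0.2761]
tool_rot: [0.686, -0.678, 0.2, 0.171]
contact_force: [0.1, 0.1, -4.7]
gripper_width: 0.089
```

```bash
cat > tray.py <<'E'
from h import *; from station import *
np.set_printoptions(precision=3,suppress=True)
def tray(o,c,yaw,zlo,half=(.12,.1)):
    """floor slope and tins in a level frame at c (xy), yaw"""
    a=np.radians(yaw); E=np.array([[np.cos(a),-np.sin(a)],[np.sin(a),np.cos(a)]])
    for n in("top","scene"):
        d=read_camera(n); W=cloud(d); hsv=cv2.cvtColor(d["color"],cv2.COLOR_RGB2HSV)
        L=(W[...,:2]-c)@E; s=(abs(L[...,0])<half[0])&(abs(L[...,1])<half[1])&(W[...,2]>zlo)&(W[...,2]<.22)
        for m,cc,ar in blobs(d,"yellow",30):
            k=m&s
            if k.sum()>20: print(n,"yellow",cc.round(),ar,"local",L[k].mean(0),"z",np.percentile(W[k][:,2],[5,95]))
        g=s&(hsv[...,1]<70)&(abs(L[...,1])<.07)
        for b in np.arange(-.12,.12,.03):
            w=g&(L[...,0]>b)&(L[...,0]<b+.03)
            if w.sum()>10: print("  x %.3f z"%(b+.015),np.percentile(W[w][:,2],[10,50,90]),w.sum())
E
python3 - <<'E'
from tray import *
o=get_obs(); go(o,[.490,.012,.276],-5); print(o["t"],o["q"].round(2),o["contact_force"],o["torque"])
R,p=pose(o); M=R.as_matrix(); print(M)
b=p-M[:,1]*.0167; print("bar",b, "shift for bar to (.490,.012,.30):",(M.T@(np.array([.490,.012,.30])-b)*1000))
tray(o,b[:2],-2.5,.05)
E
```

```text
tool yaw -2.4 at [0.433 0.21  0.276] shift mm [  56.   -32.9 -195.7] turn [  0.7   2.5 -30.5] or [ -46.6 -171.3   -1. ]
40.0833 [-0.1   0.45 -0.45  1.64 -0.1   1.55 -0.57] [ 0.117  0.091 -4.672] [-0.036 -1.183 -0.024]
[[ 0.861 -0.507  0.043]
 [-0.037  0.022  0.999]
 [-0.507 -0.862  0.   ]]
bar [0.442 0.21  0.291] shift for bar to (.490,.012,.30): [  43.817  -36.843 -195.733]
top yellow [186. 295.] 375 local [-0.057  0.051] z [0.147 0.16 ]
  x -0.075 z [0.095 0.102 0.12 ] 85
  x -0.045 z [0.098 0.104 0.115] 59
  x -0.015 z [0.104 0.108 0.111] 157
  x 0.015 z [0.106 0.11  0.113] 16
scene yellow [437. 225.] 285 local [-0.049 -0.028] z [0.149 0.16 ]
scene yellow [468. 236.] 258 local [-0.05  0.05] z [0.147 0.159]
scene yellow [433. 240.] 119 local [-0.026 -0.025] z [0.116 0.135]
scene yellow [463. 251.] 110 local [-0.025  0.051] z [0.116 0.133]
  x -0.075 z [0.095 0.105 0.117] 129
  x -0.045 z [0.098 0.104 0.142] 197
  x -0.015 z [0.104 0.109 0.142] 586
  x 0.015 z [0.109 0.112 0.116] 426
  x 0.045 z [0.115 0.118 0.121] 439
  x 0.075 z [0.121 0.124 0.127] 473
  x 0.105 z [0.126 0.128 0.132] 251
```

Call:
{"op": "play_rows", "data": {"increments": [[[0.0015,-0.0009,-0.0053],[0,0,0]],[[0.0015,-0.0009,-0.0053],[0,0,0]],[[0.0031,-0.0018,-0.0107],[0,0,0]],[[0.0031,-0.0018,-0.0107],[0,0,0]],[[0.0031,-0.0018,-0.0107],[0,0,0]],[[0.0031,-0.0018,-0.0107],[0,0,0]],[[0.0031,-0.0018,-0.0107],[0,0,0]],[[0.0031,-0.0018,-0.0107],[0,0,0]],[[0.0031,-0.0018,-0.0107],[0,0,0]],[[0.0031,-0.0018,-0.0107],[0,0,0]],[[0.0031,-0.0018,-0.0107],[0,0,0]],[[0.0031,-0.0018,-0.0107],[0,0,0]],[[0.0031,-0.0018,-0.0107],[0,0,0]],[[0.0031,-0.0018,-0.0107],[0,0,0]],[[0.0031,-0.0018,-0.0107],[0,0,0]],[[0.0031,-0.0018,-0.0107],[0,0,0]],[[0.0031,-0.0018,-0.0107],[0,0,0]],[[0.0031,-0.0018,-0.0107],[0,0,0]],[[0.0015,-0.0009,-0.0053],[0,0,0]],[[0.0015,-0.0009,-0.0053],[0,0,0]]]}}

```text
t: 41.85
eef_pos: [0.4894, 0.0143, 0.2759]
tool_rot: [0.686, -0.678, 0.201, 0.171]
contact_force: [-0.1, 0.5, -5.0]
gripper_width: 0.094
```

Call:
{"op": "play_rows", "data": {"increments": [[[0,0,0],[0,0,1]],[[0,0,0],[0,0,1.5]],[[0,0,0],[0,0,2]],[[0,0,0],[0,0,2]],[[0,0,0],[0,0,2]],[[0,0,0],[0,0,1.5]],[[0,0,0],[0,0,0]],[[0,0,0],[0,0,0]]]}}

```text
t: 42.52
eef_pos: [0.4894, 0.0158, 0.2754]
tool_rot: [0.668, -0.658, 0.259, 0.231]
contact_force: [0.2, -0.4, -4.9]
gripper_width: 0.091
```

Run:
```python
from tray import *
o=get_obs(); print(o["t"],o["q"].round(2),o["contact_force"],o["torque"])
R,p=pose(o); M=R.as_matrix(); print(M)
b=p-M[:,1]*.0167; print("bar",b, "shift for bar to (.498,.015,.19):",(M.T@(np.array([.498,.015,.19])-b)*1000))
tray(o,b[:2],-2.5,.05)
```

```text
42.5167 [ 0.13  0.57 -0.33  1.5   0.01  1.79 -0.27] [ 0.245 -0.403 -4.917] [-0.088 -1.657  0.002]
[[ 0.759 -0.649  0.042]
 [-0.031  0.027  0.999]
 [-0.65  -0.76   0.   ]]
bar [0.5   0.015 0.288] shift for bar to (.498,.015,.19): [62.093 76.014 -0.472]
top yellow [258. 281.] 359 local [-0.076  0.051] z [0.153 0.165]
top yellow [280. 283.] 72 local [-0.078 -0.008] z [0.106 0.165]
  x -0.105 z [0.103 0.111 0.132] 94
  x -0.075 z [0.103 0.106 0.11 ] 76
  x -0.045 z [0.105 0.108 0.111] 187
  x -0.015 z [0.106 0.109 0.113] 227
  x 0.015 z [0.107 0.11  0.114] 132
  x 0.045 z [0.109 0.112 0.115] 97
  x 0.075 z [0.11  0.114 0.117] 107
  x 0.105 z [0.112 0.117 0.14 ] 86
scene yellow [359. 211.] 249 local [-0.067 -0.023] z [0.155 0.165]
scene yellow [384. 220.] 212 local [-0.066  0.043] z [0.155 0.164]
scene yellow [396. 222.] 31 local [-0.074  0.074] z [0.151 0.161]
scene yellow [355. 225.] 96 local [-0.048 -0.022] z [0.119 0.137]
scene yellow [380. 235.] 62 local [-0.045  0.047] z [0.121 0.136]
  x -0.105 z [0.103 0.115 0.128] 76
  x -0.075 z [0.104 0.106 0.136] 108
  x -0.045 z [0.105 0.11  0.145] 538
  x -0.015 z [0.106 0.109 0.112] 466
  x 0.015 z [0.108 0.111 0.114] 496
  x 0.045 z [0.109 0.112 0.116] 493
  x 0.075 z [0.112 0.114 0.117] 527
  x 0.105 z [0.117 0.129 0.141] 522
```

Call:
{"op": "play_rows", "data": {"increments": [[[0.0026,0.003,0],[0,0,0]],[[0.0052,0.0061,0],[0,0,0]],[[0.0052,0.0061,0],[0,0,0]],[[0.0052,0.0061,0],[0,0,0]],[[0.0052,0.0061,0],[0,0,0]],[[0.0052,0.0061,0],[0,0,0]],[[0.0052,0.0061,0],[0,0,0]],[[0.0052,0.0061,0],[0,0,0]],[[0.0052,0.0061,0],[0,0,0]],[[0.0052,0.0061,0],[0,0,0]],[[0.0052,0.0061,0],[0,0,0]],[[0.0052,0.0061,0],[0,0,0]],[[0.0026,0.003,0],[0,0,0]],[[0.0013,0.0015,0],[0,0,0]],[[0.0013,0.0015,0],[0,0,0]],[[0,0,0],[0,0,0]],[[0,0,0],[0,0,0]]]}}

```text
t: 44.03
eef_pos: [0.4909, 0.014, 0.1774]
tool_rot: [0.668, -0.659, 0.258, 0.229]
contact_force: [4.9, -3.8, 3.6]
gripper_width: 0.091
```

Run:
```python
from tray import *
o=get_obs(); print(o["t"],o["contact_force"],o["torque"])
R,p=pose(o); M=R.as_matrix(); b=p-M[:,1]*.0167; print("bar",b)
```

```text
44.0333 [ 4.906 -3.789  3.635] [-0.569 -1.01   0.461]
bar [0.502 0.014 0.19 ]
```

Call:
{"op": "play_rows", "data": {"increments": [[[0.0007,0.0008,0],[0,0,0]],[[0.0007,0.0008,0],[0,0,0]],[[0.0007,0.0008,0],[0,0,0]],[[0,0,0],[0,0,0]]], "grip_force": 20}}

```text
t: 44.37
eef_pos: [0.4927, 0.0132, 0.1759]
tool_rot: [0.669, -0.66, 0.257, 0.227]
contact_force: [9.5, -7.7, 14.4]
gripper_width: 0.09
```

Call:
{"op": "play_rows", "data": {"increments": [[[0,0,0],[0,0,0]],[[0,0,0],[0,0,0]],[[0,0,0],[0,0,0]],[[0,0,0],[0,0,0]],[[0,0,0],[0,0,0]]], "gripper": 0.04}}

```text
t: 44.78
eef_pos: [0.4887, 0.0156, 0.1726]
tool_rot: [0.668, -0.658, 0.259, 0.231]
contact_force: [-0.5, 0.6, -0.9]
gripper_width: 0.469
```

Run:
```python
from tray import *
o=get_obs(); print(o["t"],o["contact_force"],o["torque"],o["gripper_width"])
R,p=pose(o); M=R.as_matrix(); b=p-M[:,1]*.0167; print("bar",b,M)
tray(o,b[:2],-2.5,.004)
```

```text
44.7833 [-0.476  0.624 -0.855] [ 0.038 -0.677  0.02 ] 0.46855241351484517
bar [0.5   0.015 0.185] [[ 0.759 -0.65   0.042]
 [-0.032  0.027  0.999]
 [-0.651 -0.759  0.   ]]
top yellow [262. 284.] 302 local [-0.073  0.05 ] z [0.055 0.067]
  x -0.105 z [0.006 0.027 0.035] 33
  x -0.045 z [0.006 0.009 0.012] 53
  x -0.015 z [0.006 0.009 0.207] 291
  x 0.015 z [0.006 0.011 0.189] 203
  x 0.045 z [0.006 0.009 0.013] 62
  x 0.075 z [0.005 0.008 0.012] 80
  x 0.105 z [0.005 0.009 0.022] 65
scene yellow [357. 240.] 135 local [-0.057 -0.017] z [0.053 0.067]
scene yellow [379. 248.] 141 local [-0.062  0.043] z [0.056 0.065]
scene yellow [391. 250.] 36 local [-0.071  0.072] z [0.054 0.066]
scene yellow [353. 253.] 80 local [-0.047 -0.022] z [0.019 0.036]
scene yellow [377. 262.] 49 local [-0.044  0.047] z [0.019 0.035]
  x -0.105 z [0.006 0.018 0.033] 61
  x -0.075 z [0.005 0.007 0.033] 79
  x -0.045 z [0.005 0.009 0.044] 420
  x -0.015 z [0.005 0.007 0.011] 397
  x 0.015 z [0.005 0.008 0.186] 542
  x 0.045 z [0.005 0.008 0.013] 463
  x 0.075 z [0.005 0.008 0.012] 499
  x 0.105 z [0.007 0.02  0.21 ] 523
```

Call:
{"op": "play_rows", "data": {"increments": [[[0,-0.005,0],[0,0,0]],[[0,-0.012,0],[0,0,0]],[[0,-0.018,0],[0,0,0]],[[0,-0.02,0],[0,0,0]],[[0,-0.02,0],[0,0,0]],[[0,-0.02,0],[0,0,0]],[[0,-0.02,0],[0,0,0]],[[0,0,0],[0,0,-5]],[[0,0,0],[0,0,-5]],[[0,0,0],[0,0,-5]],[[0,0,0],[0,0,-5]],[[0,0,0],[0,0,-5]],[[0,0,0],[0,0,-5]],[[0,0,0],[0,0,-5]],[[0,0,0],[0,0,-5]],[[0,0,0],[0,0,0]],[[0,0,0],[0,0,0]]]}}

```text
t: 46.3
eef_pos: [0.5631, 0.0121, 0.2611]
tool_rot: [-0.707, 0.707, -0.018, 0.012]
contact_force: [0.3, -0.2, -0.1]
gripper_width: 0.467
```

```bash
cat > meas.py <<'E'
from tray import *
def meas(show=None):
    for n in("top","scene"):
        d=read_camera(n); W=cloud(d)
        s=(W[...,2]>.17)&(W[...,2]<.196)&(abs(W[...,0]-.5)<.06)&(abs(W[...,1]-.015)<.115)
        P=W[s]
        if len(P)>40:
            f=np.polyfit(P[:,1],P[:,0],1); y=(P[:,1].min()+P[:,1].max())/2
            print(n,"bail mid",np.polyval(f,y).round(4),y.round(4),"yaw %.1f"%-np.degrees(np.arctan(f[0])),"len",np.ptp(P[:,1]).round(3))
        for col in("yellow","blue"):
            for m,c,a in blobs(d,col,60):
                P=W[m]; P=P[~np.isnan(P[:,0])]
                if len(P)<20: continue
                z=np.percentile(P[:,2],90);T=P[P[:,2]>z-.007]
                if .045<z<.08 and abs(np.median(T[:,1]))<.5 and T[:,0].min()>.3:
                    (x,y),r=cv2.minEnclosingCircle(T[:,:2].astype(np.float32)); print(n,col,c.round(),a,"xy %.3f %.3f r %.3f z %.3f"%(x,y,r,z))
        if show: cv2.imwrite(f"pics/{show}_{n}.png",d["color"][:,:,::-1])
E
python3 - <<'E'
from meas import *
o=get_obs(); print(o["t"],o["q"].round(2)); go(o,[.5,.015,.28],-2.5)
meas("m1")
d=read_camera("wrist"); cv2.imwrite("pics/w5.png",d["color"][:,:,::-1])
E
```

```text
46.3 [ 0.16  0.3  -0.36  1.77  0.11  1.11 -0.28]
tool yaw -2.4 at [0.563 0.012 0.261] shift mm [-63.3 -18.3   0.3] turn [ 0.   0.1 -0.5] or [  -0.8 -179.9   -0.1]
top bail mid 0.5061 0.0126 yaw -1.7 len 0.178
top yellow [257. 285.] 102 xy 0.402 0.050 r 0.059 z 0.065
top blue [341. 252.] 299 xy 0.534 -0.161 r 0.028 z 0.059
top blue [351. 281.] 306 xy 0.447 -0.192 r 0.028 z 0.059
top blue [393. 287.] 306 xy 0.432 -0.317 r 0.028 z 0.059
top blue [424. 288.] 305 xy 0.431 -0.409 r 0.028 z 0.058
scene bail mid 0.5108 0.013 yaw -1.6 len 0.18
scene yellow [354. 239.] 181 xy 0.432 -0.012 r 0.031 z 0.064
scene yellow [379. 248.] 123 xy 0.464 0.074 r 0.058 z 0.065
scene blue [220. 197.] 271 xy 0.435 -0.410 r 0.031 z 0.058
scene blue [250. 207.] 282 xy 0.434 -0.313 r 0.033 z 0.058
scene blue [288. 224.] 308 xy 0.451 -0.192 r 0.032 z 0.057
scene blue [285. 247.] 410 xy 0.535 -0.161 r 0.031 z 0.057
```

View pics/w5.png

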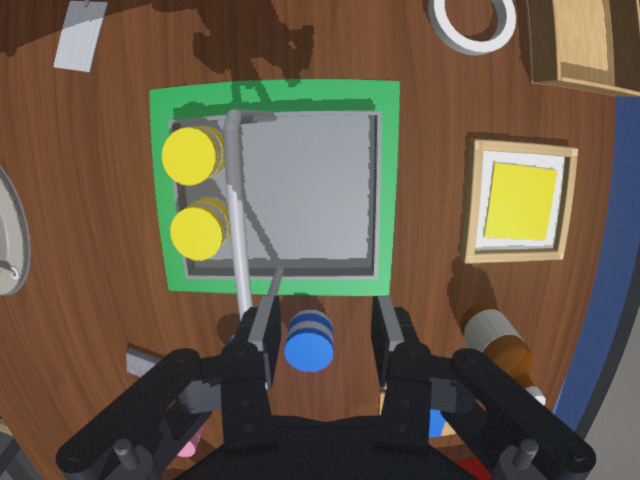

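The wrist view shows the carrier flat on the mat with both yellow tins at its front, lids at (192,156) and (199,229). I'll measure them from here with rays onto z = 0.061.

```bash
cat > wr.py <<'E'
from h import *; from station import *
def wray(o,d,uv,z):
    R,p=pose(o); K=d["intrinsics"]; v=np.array(uv)-K[:2,2]; th=np.hypot(*v)/K[0,0]
    c=np.array([*(v/np.hypot(*v)*np.sin(th)),np.cos(th)]); H=d["hand_eye"]
    r=R.apply(H[:3,:3]@c); s=R.apply(H[:3,3])+p
    return s+r*(z-s[2])/r[2]
def lids(o,d,col,z):
    hsv=cv2.cvtColor(d["color"],cv2.COLOR_RGB2HSV); lo,hi=COL[col]
    m=cv2.inRange(hsv,(lo,170,150),(hi,255,255)); m=cv2.morphologyEx(m,cv2.MORPH_OPEN,np.ones((7,7)))
    for c in cv2.findContours(m,0,cv2.CHAIN_APPROX_NONE)[0]:
        if cv2.contourArea(c)<500: continue
        (u,v),r=cv2.minEnclosingCircle(c)
        P=np.array([wray(o,d,q[0],z)[:2] for q in c[::3]],np.float32)
        e=cv2.minEnclosingCircle(P); print(col,"px",round(u),round(v),"area",cv2.contourArea(c),"xy",np.round(e[0],4),"r",round(e[1],4))
E
python3 - <<'E'
from wr import *
o=get_obs(); d=read_camera("wrist"); lids(o,d,"yellow",.061)
E
```

```text
yellow px 196 232 area 2013.5 xy [ 0.4296 -0.0104] r 0.0282
yellow px 531 201 area 1662.0 xy [0.776  0.0098] r 0.044
yellow px 188 156 area 2321.5 xy [0.4324 0.0678] r 0.0286
```

Call:
{"op": "play_rows", "data": {"increments": [[[-0.0221,0,-0.0047],[0,0,0]],[[-0.0221,0,-0.0047],[0,0,0]],[[-0.0221,0,-0.0047],[0,0,0]],[[-0.0221,0,-0.0047],[0,0,0]],[[-0.0221,0,-0.0047],[0,0,0]],[[-0.0221,0,-0.0047],[0,0,0]],[[0,0,0],[0,-6.8,0]],[[0,0,0],[0,-6.8,0]],[[0,0,0],[0,-6.8,0]],[[0,0,0],[0,-6.8,0]],[[0,0,0],[0,-6.8,0]],[[0,0,0],[0,-6.8,0]],[[0,0,0],[0,-6.6,0]],[[0,0,0],[0,0,0]],[[0,0,0],[0,0,0]]], "gripper": 0.074}}

```text
t: 47.75
eef_pos: [0.4307, -0.0104, 0.2612]
tool_rot: [0.655, -0.652, -0.266, 0.272]
contact_force: [0.6, 0.1, 0.4]
gripper_width: 0.869
```

Run:
```python
from wr import *
o=get_obs(); print(o["q"].round(2)); d=read_camera("wrist"); lids(o,d,"yellow",.061); go(o,[.4296,-.0104,.031],45)
```

```text
[ 0.27  0.07 -0.4   2.04  0.03  1.05  0.64]
yellow px 506 356 area 585.0 xy [0.7233 0.0152] r 0.0296
tool yaw 44.8 at [ 0.4307 -0.0104  0.2612] shift mm [  0.6 230.2  -1. ] turn [-0.4 -0.2 -0.3] or [  0.5 179.8  -0.7]
```

Call:
{"op": "play_rows", "data": {"increments": [[[0.0005,0.03,-0.001],[0,0,0]],[[0,0.03,0],[0,0,0]],[[0,0.03,0],[0,0,0]],[[0,0.03,0],[0,0,0]],[[0,0.03,0],[0,0,0]],[[0,0.025,0],[0,0,0]],[[0,0.02,0],[0,0,0]],[[0,0.015,0],[0,0,0]],[[0,0.01,0],[0,0,0]],[[0,0.006,0],[0,0,0]],[[0,0,0],[0,0,0]],[[0,0,0],[0,0,0]]]}}

```text
t: 48.8
eef_pos: [0.4297, -0.0106, 0.0357]
tool_rot: [0.655, -0.652, -0.268, 0.273]
contact_force: [0.3, 0.1, 0.6]
gripper_width: 0.866
```

Call:
{"op": "play_rows", "data": {"increments": [[[0,0.002,0],[0,0,0]],[[0,0.001,0],[0,0,0]],[[0,0,0],[0,0,0]]]}}

```text
t: 49.05
eef_pos: [0.4296, -0.0108, 0.0328]
tool_rot: [0.655, -0.652, -0.268, 0.273]
contact_force: [-1.1, -0.1, -0.3]
gripper_width: 0.86
```

Call:
{"op": "play_rows", "data": {"increments": [[[0,0,0],[0,0,0]],[[0,0,0],[0,0,0]],[[0,0,0],[0,0,0]],[[0,0,0],[0,0,0]],[[0,0,0],[0,0,0]],[[0,0,0],[0,0,0]],[[0,0,0],[0,0,0]]], "gripper": 0.05, "grip_force": 40}}

```text
t: 49.63
eef_pos: [0.4294, -0.0108, 0.0329]
tool_rot: [0.654, -0.652, -0.268, 0.273]
contact_force: [-1.5, -0.0, 6.5]
gripper_width: 0.646
```

Call:
{"op": "play_rows", "data": {"increments": [[[0,-0.01,0],[0,0,0]],[[0,-0.02,0],[0,0,0]],[[0,-0.03,0],[0,0,0]],[[0,-0.035,0],[0,0,0]],[[0,-0.035,0],[0,0,0]],[[0,-0.035,0],[0,0,0]],[[0,-0.035,0],[0,0,0]],[[0,-0.03,0],[0,0,0]],[[0.011,0,-0.0162],[0,0,0]],[[0.011,0,-0.0162],[0,0,0]],[[0.011,0,-0.0162],[0,0,0]],[[0.011,0,-0.0162],[0,0,0]],[[0.011,0,-0.0162],[0,0,0]],[[0.011,0,-0.0162],[0,0,0]],[[0.011,0,-0.0162],[0,0,0]],[[0.011,0,-0.0162],[0,0,0]]]}}

```text
t: 50.97
eef_pos: [0.5853, -0.0404, 0.2613]
tool_rot: [0.655, -0.652, -0.267, 0.273]
contact_force: [0.2, -0.4, -1.5]
gripper_width: 0.644
```

Call:
{"op": "play_rows", "data": {"increments": [[[0,0,0],[0,6.9,0]],[[0,0,0],[0,6.9,0]],[[0,0,0],[0,6.9,0]],[[0,0,0],[0,6.9,0]],[[0,0,0],[0,6.9,0]],[[0,0,0],[0,6.9,0]],[[0,0,0],[0,6.9,0]],[[0,0,0],[0,6.9,0]],[[0,0,0],[0,6.9,0]],[[0,0,0],[0,6.9,0]],[[0,0,0],[0,6.9,0]],[[0,0,0],[0,6.9,0]],[[0,0,0],[0,6.9,0]],[[0,0,0],[0,0,0]],[[0,0,0],[0,0,0]]]}}

```text
t: 52.22
eef_pos: [0.5847, -0.0401, 0.2613]
tool_rot: [-0.653, 0.655, -0.271, 0.265]
contact_force: [-0.1, -0.7, -2.3]
gripper_width: 0.641
```

Run:
```python
from meas import *
from wr import lids
o=get_obs(); print(o["q"].round(2),o["gripper_width"]); go(o,[.5835,-.0395,.0335],-45); meas()
```

```text
[ 0.05  0.31 -0.11  1.73  0.04  1.11 -0.85] 0.6405336367385285
tool yaw -44.5 at [ 0.585 -0.04   0.261] shift mm [  0.4 227.8   0.9] turn [ 0.3  0.5 -0.4] or [  -0.6 -179.5   -0.5]
top bail mid 0.5076 0.0671 yaw -1.9 len 0.068
top yellow [262. 284.] 307 xy 0.430 0.068 r 0.028 z 0.066
top blue [341. 252.] 300 xy 0.534 -0.161 r 0.028 z 0.059
top blue [351. 281.] 307 xy 0.447 -0.192 r 0.028 z 0.059
top blue [393. 287.] 308 xy 0.432 -0.317 r 0.029 z 0.058
top blue [424. 288.] 306 xy 0.431 -0.409 r 0.029 z 0.058
scene bail mid 0.5105 0.0298 yaw -1.6 len 0.144
scene blue [220. 197.] 270 xy 0.435 -0.409 r 0.031 z 0.058
scene blue [250. 207.] 284 xy 0.435 -0.319 r 0.033 z 0.057
scene blue [288. 224.] 309 xy 0.450 -0.195 r 0.032 z 0.057
scene blue [285. 247.] 408 xy 0.539 -0.164 r 0.032 z 0.057
```

Call:
{"op": "play_rows", "data": {"increments": [[[0,0.035,0],[0,0,0]],[[0,0.035,0],[0,0,0]],[[0,0.035,0],[0,0,0]],[[0,0.03,0],[0,0,0]],[[0,0.03,0],[0,0,0]],[[0,0.025,0],[0,0,0]],[[0,0.015,0],[0,0,0]],[[0,0.01,0],[0,0,0]],[[0,0.006,0],[0,0,0]],[[0,0.003,0],[0,0,0]],[[0,0,0],[0,0,0]],[[0,0,0],[0,0,0]]]}}

```text
t: 53.32
eef_pos: [0.5837, -0.0402, 0.0379]
tool_rot: [-0.653, 0.655, -0.272, 0.266]
contact_force: [-1.0, -1.0, -1.4]
gripper_width: 0.642
```

Call:
{"op": "play_rows", "data": {"increments": [[[0,0.001,0],[0,0,0]],[[0,0.001,0],[0,0,0]],[[0,0.001,0],[0,0,0]],[[0,0,0],[0,0,0]]]}}

```text
t: 53.65
eef_pos: [0.5834, -0.0402, 0.0342]
tool_rot: [-0.653, 0.655, -0.272, 0.266]
contact_force: [0.0, -0.4, -1.7]
gripper_width: 0.641
```

Call:
{"op": "play_rows", "data": {"increments": [[[0,0.001,0],[0,0,0]],[[0,0.0005,0],[0,0,0]],[[0,0,0],[0,0,0]],[[0,0,0],[0,0,0]]]}}

```text
t: 53.98
eef_pos: [0.5834, -0.0404, 0.0331]
tool_rot: [-0.653, 0.655, -0.272, 0.266]
contact_force: [-2.7, 0.6, 5.4]
gripper_width: 0.639
```

Call:
{"op": "play_rows", "data": {"increments": [[[0,0,0],[0,0,0]],[[0,0,0],[0,0,0]],[[0,0,0],[0,0,0]],[[0,0,0],[0,0,0]],[[0,-0.01,0],[0,0,0]],[[0,-0.02,0],[0,0,0]],[[0,-0.03,0],[0,0,0]],[[0,-0.035,0],[0,0,0]],[[0,-0.035,0],[0,0,0]],[[0,-0.035,0],[0,0,0]],[[0,-0.035,0],[0,0,0]],[[0,-0.03,0],[0,0,0]],[[0,0,0],[0,0,0]],[[0,0,0],[0,0,0]]], "gripper": 0.074}}

```text
t: 55.15
eef_pos: [0.5862, -0.0403, 0.2654]
tool_rot: [-0.654, 0.654, -0.27, 0.268]
contact_force: [0.5, 1.1, -0.4]
gripper_width: 0.867
```

Run:
```python
from meas import *
o=get_obs(); print(o["q"].round(2),o["gripper_width"]); go(o,[.509,.013,.27],-1.7); meas()
```

```text
[ 0.05  0.31 -0.11  1.72  0.04  1.11 -0.85] 0.8673538899724659
tool yaw -44.7 at [ 0.586 -0.04   0.265] shift mm [-92.4  -4.3 -16.5] turn [  0.1 -43.   -0.2] or [  0.3 137.    0.1]
top bail mid 0.5076 0.0676 yaw -1.7 len 0.069
top yellow [262. 284.] 305 xy 0.430 0.068 r 0.028 z 0.066
top blue [341. 252.] 301 xy 0.534 -0.160 r 0.028 z 0.059
top blue [351. 281.] 308 xy 0.447 -0.191 r 0.028 z 0.059
top blue [393. 287.] 309 xy 0.432 -0.316 r 0.029 z 0.058
top blue [424. 288.] 304 xy 0.432 -0.409 r 0.028 z 0.058
scene bail mid 0.51 0.0127 yaw -1.9 len 0.182
scene yellow [379. 248.] 131 xy 0.465 0.073 r 0.059 z 0.067
scene yellow [320. 275.] 236 xy 0.586 -0.042 r 0.031 z 0.064
scene blue [220. 197.] 271 xy 0.434 -0.408 r 0.032 z 0.057
scene blue [250. 207.] 282 xy 0.438 -0.319 r 0.033 z 0.058
scene blue [288. 224.] 307 xy 0.451 -0.194 r 0.030 z 0.058
scene blue [285. 247.] 407 xy 0.537 -0.163 r 0.031 z 0.057
```

Call:
{"op": "play_rows", "data": {"increments": [[[-0.0185,0,-0.0033],[0,0,0]],[[-0.0185,0,-0.0033],[0,0,0]],[[-0.0185,0,-0.0033],[0,0,0]],[[-0.0185,0,-0.0033],[0,0,0]],[[-0.0185,0,-0.0033],[0,0,0]],[[0,0,0],[0,-6.15,0]],[[0,0,0],[0,-6.15,0]],[[0,0,0],[0,-6.15,0]],[[0,0,0],[0,-6.15,0]],[[0,0,0],[0,-6.15,0]],[[0,0,0],[0,-6.15,0]],[[0,0,0],[0,-6.15,0]],[[0,0,0],[0,0,0]],[[0,0,0],[0,0,0]]]}}

```text
t: 56.42
eef_pos: [0.507, 0.0129, 0.262]
tool_rot: [0.707, -0.707, 0.016, -0.008]
contact_force: [-0.4, 0.1, -0.2]
gripper_width: 0.866
```

Run:
```python
from wr import *
o=get_obs(); go(o,[.5085,.0128,.165],-1.7)
d=read_camera("wrist"); g=cv2.cvtColor(d["color"],cv2.COLOR_RGB2HSV)
R,p=pose(o); H=d["hand_eye"]; K=d["intrinsics"]
for X in [(.5085,.0128,.183),(.5085+.0297*.06,.0728,.183),(.5085-.0297*.06,-.0472,.183)]:
    t=R.inv().apply(np.array(X)-p); c=H[:3,:3].T@(t-H[:3,3]); th=np.arctan2(np.hypot(*c[:2]),c[2]); u=c[:2]/np.hypot(*c[:2])*th*K[0,0]+K[:2,2]
    row=g[int(round(u[1]))]; k=np.arange(295,365); w=k[(row[295:365,1]<50)&(row[295:365,2]>140)]; print(X,u.round(1),"bar px",(w.min(),w.max(),w.mean()) if len(w) else None)
lids(o,d,"yellow",.061)
```

```text
tool yaw -1.9 at [0.507  0.0129 0.262 ] shift mm [ 2.6 96.9 -0. ] turn [ 0.  -0.2 -0.6] or [  1.  179.8   0. ]
(0.5085, 0.0128, 0.183) [329.  249.9] bar px (np.int64(295), np.int64(364), np.float64(330.625))
(0.5102819999999999, 0.0728, 0.183) [329.  154.9] bar px (np.int64(296), np.int64(364), np.float64(330.5))
(0.506718, -0.0472, 0.183) [328.9 329.9] bar px (np.int64(321), np.int64(334), np.float64(327.5))
yellow px 557 203 area 2824.5 xy [0.7569 0.011 ] r 0.0517
yellow px 246 150 area 2492.0 xy [0.4319 0.068 ] r 0.0281
```

Call:
{"op": "play_rows", "data": {"increments": [[[0.0015,0.02,0],[0,0,-0.6]],[[0,0.025,0],[0,0,0]],[[0,0.025,0],[0,0,0]],[[0,0.015,0],[0,0,0]],[[0,0.008,0],[0,0,0]],[[0,0.003,0],[0,0,0]],[[0,0,0],[0,0,0]]]}}

```text
t: 57.05
eef_pos: [0.5091, 0.0131, 0.1669]
tool_rot: [0.707, -0.707, 0.01, -0.011]
contact_force: [0.4, -0.8, 0.6]
gripper_width: 0.862
```

Call:
{"op": "play_rows", "data": {"increments": [[[0,0,0],[0,0,0]],[[0,0,0],[0,0,0]],[[0,0,0],[0,0,0]],[[0,0,0],[0,0,0]],[[0,0,0],[0,0,0]],[[0,0,0],[0,0,0]],[[0,0,0],[0,0,0]],[[0,0,0],[0,0,0]],[[0,0,0],[0,0,0]],[[0,0,0],[0,0,0]],[[0,0,0],[0,0,0]],[[0,0,0],[0,0,0]]], "gripper": 0.0, "grip_force": 60}}

```text
t: 58.05
eef_pos: [0.508, 0.0131, 0.1671]
tool_rot: [-0.707, 0.707, -0.011, 0.01]
contact_force: [-5.2, 0.9, 5.0]
gripper_width: 0.087
```

Call:
{"op": "play_rows", "data": {"increments": [[[0,-0.001,0],[0,0,0]],[[0,-0.002,0],[0,0,0]],[[0,-0.003,0],[0,0,0]],[[0,-0.005,0],[0,0,0]],[[0,-0.008,0],[0,0,0]],[[0,-0.01,0],[0,0,0]],[[0,-0.012,0],[0,0,0]],[[0,-0.014,0],[0,0,0]],[[0,-0.014,0],[0,0,0]],[[0,-0.014,0],[0,0,0]],[[0,-0.012,0],[0,0,0]],[[0,-0.01,0],[0,0,0]],[[0,-0.006,0],[0,0,0]],[[0,-0.003,0],[0,0,0]],[[0,0,0],[0,0,0]],[[0,0,0],[0,0,0]]]}}

```text
t: 59.38
eef_pos: [0.5087, 0.013, 0.2807]
tool_rot: [-0.707, 0.707, -0.01, 0.011]
contact_force: [0.1, -0.1, -6.1]
gripper_width: 0.091
```

Run:
```python
from tray import *
o=get_obs(); print(o["t"],o["q"].round(2),o["gripper_width"]*.085,o["contact_force"],o["torque"])
R,p=pose(o); M=R.as_matrix(); b=p-M[:,1]*.0167; print("bar",b)
tray(o,b[:2],-2,.05)
go(o,[.4405,.225,.277],60.6)
```

```text
59.3833 [ 0.06  0.17 -0.24  1.87  0.04  1.1  -0.22] 0.007768900307696707 [ 0.131 -0.064 -6.099] [0.028 0.006 0.054]
bar [0.509 0.013 0.297]
top yellow [301. 226.] 316 local [ 0.073 -0.054] z [0.168 0.179]
  x -0.075 z [0.119 0.123 0.126] 26
  x -0.045 z [0.119 0.122 0.126] 50
  x -0.015 z [0.119 0.122 0.126] 74
  x 0.015 z [0.118 0.121 0.124] 93
  x 0.045 z [0.118 0.121 0.13 ] 43
scene yellow [384. 217.] 94 local [-0.067  0.048] z [0.169 0.179]
scene yellow [396. 217.] 42 local [-0.082  0.073] z [0.17 0.18]
scene yellow [381. 230.] 60 local [-0.053  0.049] z [0.133 0.153]
scene yellow [322. 248.] 110 local [ 0.09  -0.042] z [0.164 0.176]
scene yellow [326. 259.] 42 local [ 0.09 -0.03] z [0.133 0.148]
  x -0.105 z [0.12  0.127 0.146] 414
  x -0.075 z [0.119 0.122 0.125] 328
  x -0.045 z [0.118 0.122 0.129] 547
  x -0.015 z [0.118 0.121 0.124] 489
  x 0.015 z [0.118 0.12  0.123] 444
  x 0.045 z [0.117 0.12  0.123] 400
  x 0.075 z [0.116 0.12  0.124] 336
  x 0.105 z [0.12  0.134 0.151] 556
tool yaw -1.7 at [0.509 0.013 0.281] shift mm [-74.4   3.6 209.9] turn [  0.  -62.3   0.1] or [ -0.1 117.7   0. ]
```

Call:
{"op": "play_rows", "data": {"increments": [[[0,0,0],[0,-1,0]],[[0,0,0],[0,-2,0]],[[0,0,0],[0,-3,0]],[[0,0,0],[0,-4,0]],[[0,0,0],[0,-4,0]],[[0,0,0],[0,-4,0]],[[0,0,0],[0,-4,0]],[[0,0,0],[0,-4,0]],[[0,0,0],[0,-4,0]],[[0,0,0],[0,-4,0]],[[0,0,0],[0,-4,0]],[[0,0,0],[0,-4,0]],[[0,0,0],[0,-4,0]],[[0,0,0],[0,-4,0]],[[0,0,0],[0,-4,0]],[[0,0,0],[0,-4,0]],[[0,0,0],[0,-2.8,0]],[[0,0,0],[0,-1.5,0]],[[0,0,0],[0,0,0]]]}}

```text
t: 61.07
eef_pos: [0.5088, 0.0129, 0.2807]
tool_rot: [-0.61, 0.61, 0.358, -0.357]
contact_force: [-0.6, 0.6, -5.7]
gripper_width: 0.092
```

Call:
{"op": "play_rows", "data": {"increments": [[[0.0046,0,0.0045],[0,0,0]],[[0.0046,0,0.0045],[0,0,0]],[[0.0092,0,0.0091],[0,0,0]],[[0.0092,0,0.0091],[0,0,0]],[[0.0092,0,0.0091],[0,0,0]],[[0.0092,0,0.0091],[0,0,0]],[[0.0092,0,0.0091],[0,0,0]],[[0.0092,0,0.0091],[0,0,0]],[[0.0092,0,0.0091],[0,0,0]],[[0.0092,0,0.0091],[0,0,0]],[[0.0092,0,0.0091],[0,0,0]],[[0.0092,0,0.0091],[0,0,0]],[[0.0092,0,0.0091],[0,0,0]],[[0.0092,0,0.0091],[0,0,0]],[[0.0092,0,0.0091],[0,0,0]],[[0.0092,0,0.0091],[0,0,0]],[[0.0092,0,0.0091],[0,0,0]],[[0.0092,0,0.0091],[0,0,0]],[[0.0046,0,0.0045],[0,0,0]],[[0.0046,0,0.0045],[0,0,0]]]}}

```text
t: 62.73
eef_pos: [0.447, 0.2388, 0.2811]
tool_rot: [-0.61, 0.61, 0.358, -0.357]
contact_force: [0.0, 0.4, -5.3]
gripper_width: 0.09
```

Call:
{"op": "play_rows", "data": {"increments": [[[0,0,0],[0,0,0]],[[0,0,0],[0,0,0]],[[0,0,0],[0,0,0]],[[0,0,0],[0,0,0]]]}}

```text
t: 63.07
eef_pos: [0.4481, 0.2367, 0.281]
tool_rot: [-0.61, 0.611, 0.357, -0.356]
contact_force: [-0.2, -0.4, -5.0]
gripper_width: 0.09
```

```bash
cat > hk.py <<'E'
from tray import *
def hk():
    mid=np.array([.493,.320]);a=np.radians(60.6); E=np.array([[np.cos(a),-np.sin(a)],[np.sin(a),np.cos(a)]])
    for n in ["top","scene"]:
        d=read_camera(n); W=cloud(d); L=(W[...,:2]-mid)@E; z=W[...,2]
        hsv=cv2.cvtColor(d["color"],cv2.COLOR_RGB2HSV)
        for s in(-1,1):  # prong tips and notch
            k=(abs(L[...,1]-s*.04)<.014)&(L[...,0]>-.03)&(L[...,0]<.07)&(z>.2)&(z<.28)
            if k.sum()>15:
                l=L[k]; zz=z[k]; prof=[(round(b+.003,3),round(np.percentile(zz[(l[:,0]>=b)&(l[:,0]<b+.006)],85),3)) for b in np.arange(-.008,.05,.006) if ((l[:,0]>=b)&(l[:,0]<b+.006)).sum()>2]
                print(n,"prong",s,"lat",l[:,1].mean().round(4),"xmin",l[:,0].min().round(4),*prof)
        k=(abs(L[...,1])<.11)&(abs(L[...,1])>.03)&(z>.285)&(z<.312)&(L[...,0]<.0)&(L[...,0]>-.16)&(hsv[...,2]>110)
        if k.sum()>10:
            l=L[k]; print(n,"bar ends y",l[:,1].min().round(4),l[:,1].max().round(4),"x median",np.median(l[:,0]).round(4),"line",np.polyfit(l[:,1],l[:,0],1),"z",np.percentile(z[k],[50,90]))
        cv2.imwrite(f"pics/hk_{n}.png",d["color"][:,:,::-1])
E
python3 - <<'E'
from hk import *
o=get_obs(); print(o["t"],o["q"].round(2),o["contact_force"],o["torque"])
go(o,[.507,.343,.281],60.6); hk()
a=cv2.imread("pics/hk_top.png")[160:340,60:320]; b=cv2.imread("pics/hk_scene.png")[120:380,380:640]
cv2.imwrite("pics/ap2.png",np.hstack([cv2.resize(a,(440,305)),cv2.resize(b,(305,305))]))
E
```

```text
63.0667 [-0.15  0.19 -0.52  1.86  0.11  1.11  0.35] [-0.194 -0.375 -5.008] [-0.022  0.037 -0.052]
tool yaw 60.5 at [0.448 0.237 0.281] shift mm [121.5   0.    1. ] turn [ 0.1 -0.1  0. ] or [ -0.  179.9   0.2]
top bar ends y -0.0918 -0.0304 x median -0.0962 line [-0.002 -0.096] z [0.302 0.305]
scene prong -1 lat -0.0441 xmin 0.0008 (np.float64(0.001), np.float64(0.267)) (np.float64(0.007), np.float64(0.267)) (np.float64(0.013), np.float64(0.264)) (np.float64(0.019), np.float64(0.258)) (np.float64(0.025), np.float64(0.252)) (np.float64(0.031), np.float64(0.253)) (np.float64(0.037), np.float64(0.259)) (np.float64(0.043), np.float64(0.264)) (np.float64(0.049), np.float64(0.269))
scene prong 1 lat 0.0358 xmin -0.0021 (np.float64(0.001), np.float64(0.267)) (np.float64(0.007), np.float64(0.268)) (np.float64(0.013), np.float64(0.262)) (np.float64(0.019), np.float64(0.254)) (np.float64(0.025), np.float64(0.251)) (np.float64(0.031), np.float64(0.254)) (np.float64(0.037), np.float64(0.258)) (np.float64(0.043), np.float64(0.263)) (np.float64(0.049), np.float64(0.268))
scene bar ends y -0.0958 0.0544 x median -0.0934 line [-0.013 -0.094] z [0.3   0.303]
```

View pics/ap2.png

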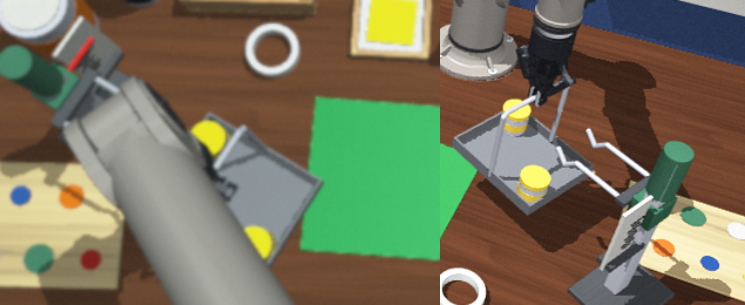

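The picture shows the carrier level and its bail parallel to the prongs, 121 mm in front of the notches. I'll bring it in level.

Call:
{"op": "play_rows", "data": {"increments": [[[0.003,0,0],[0,0,0]],[[0.005,0,0],[0,0,0]],[[0.0066,0,0],[0,0,0]],[[0.0066,0,0],[0,0,0]],[[0.0066,0,0],[0,0,0]],[[0.0066,0,0],[0,0,0]],[[0.0066,0,0],[0,0,0]],[[0.0066,0,0],[0,0,0]],[[0.0066,0,0],[0,0,0]],[[0.0066,0,0],[0,0,0]],[[0.0066,0,0],[0,0,0]],[[0.0066,0,0],[0,0,0]],[[0.0066,0,0],[0,0,0]],[[0.0066,0,0],[0,0,0]],[[0.0066,0,0],[0,0,0]],[[0.0066,0,0],[0,0,0]],[[0.0066,0,0],[0,0,0]],[[0.0066,0,0],[0,0,0]],[[0.005,0,0],[0,0,0]],[[0.0026,0,0],[0,0,0]]]}}

```text
t: 64.83
eef_pos: [0.5075, 0.3441, 0.2811]
tool_rot: [-0.61, 0.611, 0.358, -0.356]
contact_force: [-0.2, -0.3, -5.7]
gripper_width: 0.093
```

Call:
{"op": "play_rows", "data": {"increments": [[[0,0,0],[0,0,0]],[[0,0,0],[0,0,0]],[[0,0,0],[0,0,0]],[[0,0,0],[0,0,0]]]}}

```text
t: 65.17
eef_pos: [0.5072, 0.3428, 0.2812]
tool_rot: [-0.61, 0.611, 0.357, -0.356]
contact_force: [0.1, 0.1, -5.1]
gripper_width: 0.09
```

Run:
```python
from hk import *
o=get_obs(); print(o["t"],o["q"].round(2),o["contact_force"],o["torque"])
go(o,[.507,.343,.281],60.6)
mid=np.array([.493,.320]);a=np.radians(60.6); E=np.array([[np.cos(a),-np.sin(a)],[np.sin(a),np.cos(a)]])
for n in ["top","scene"]:
    d=read_camera(n); W=cloud(d); L=(W[...,:2]-mid)@E; z=W[...,2]
    k=(abs(L[...,1])<.11)&(abs(L[...,1])>.025)&(z>.285)&(z<.312)&(abs(L[...,0]-.027)<.035)
    l=L[k]; print(n,k.sum(),"bar x",np.median(l[:,0]),"y",l[:,1].min(),l[:,1].max(),"z",np.percentile(z[k],[50,90]),np.polyfit(l[:,1],l[:,0],1))
    for s in(-1,1):
        k=(abs(L[...,1]-s*.04)<.014)&(L[...,0]>-.03)&(L[...,0]<.07)&(z>.2)&(z<.28); l=L[k]; zz=z[k]
        print(s,*[(round(b+.003,3),round(float(np.percentile(zz[(l[:,0]>=b)&(l[:,0]<b+.006)],85)),3)) for b in np.arange(-.008,.05,.006) if ((l[:,0]>=b)&(l[:,0]<b+.006)).sum()>2])
```

```text
65.1667 [-0.3   0.38 -0.52  1.63  0.2   1.19  0.19] [ 0.105  0.067 -5.055] [-0.022  0.024 -0.023]
tool yaw 60.6 at [0.507 0.343 0.281] shift mm [0.1 0.2 0.3] turn [ 0.1 -0.   0. ] or [ -0.1 180.    0.2]
top 117 bar x 0.024566594782171915 y -0.09088231352138722 -0.02521236132775174 z [0.302 0.305] [0.005 0.025]
-1 (np.float64(0.001), 0.268) (np.float64(0.007), 0.269) (np.float64(0.013), 0.266) (np.float64(0.019), 0.256) (np.float64(0.025), 0.252) (np.float64(0.031), 0.257) (np.float64(0.037), 0.257) (np.float64(0.049), 0.27)
1
scene 186 bar x 0.02810155735795203 y -0.09563455141281257 0.07091463184294958 z [0.3   0.304] [-0.003  0.027]
-1 (np.float64(0.001), 0.266) (np.float64(0.013), 0.259) (np.float64(0.019), 0.256) (np.float64(0.025), 0.252) (np.float64(0.031), 0.254) (np.float64(0.037), 0.259) (np.float64(0.043), 0.264) (np.float64(0.049), 0.269)
1 (np.float64(0.019), 0.248) (np.float64(0.025), 0.248) (np.float64(0.031), 0.253) (np.float64(0.037), 0.256) (np.float64(0.043), 0.264) (np.float64(0.049), 0.269)
```

Call:
{"op": "play_rows", "data": {"increments": [[[0,0.002,0],[0,0,0]],[[0,0.004,0],[0,0,0]],[[0,0.004,0],[0,0,0]],[[0,0.004,0],[0,0,0]],[[0,0.004,0],[0,0,0]],[[0,0.004,0],[0,0,0]],[[0,0.004,0],[0,0,0]],[[0,0.003,0],[0,0,0]],[[0,0.002,0],[0,0,0]],[[0,0.001,0],[0,0,0]],[[0,0.001,0],[0,0,0]],[[0,0.001,0],[0,0,0]],[[0,0.001,0],[0,0,0]],[[0,0.001,0],[0,0,0]],[[0,0.001,0],[0,0,0]],[[0,0.001,0],[0,0,0]],[[0,0.001,0],[0,0,0]],[[0,0.001,0],[0,0,0]],[[0,0.001,0],[0,0,0]]]}}

```text
t: 66.85
eef_pos: [0.5073, 0.3432, 0.2401]
tool_rot: [-0.61, 0.611, 0.357, -0.356]
contact_force: [0.5, 0.1, -4.6]
gripper_width: 0.091
```

Call:
{"op": "play_rows", "data": {"increments": [[[0,0.001,0],[0,0,0]],[[0,0.001,0],[0,0,0]],[[0,0.001,0],[0,0,0]],[[0,0.001,0],[0,0,0]],[[0,0.001,0],[0,0,0]],[[0,0.001,0],[0,0,0]],[[0,0.001,0],[0,0,0]],[[0,0.001,0],[0,0,0]],[[0,0,0],[0,0,0]],[[0,0,0],[0,0,0]]]}}

```text
t: 67.68
eef_pos: [0.5073, 0.3432, 0.2322]
tool_rot: [-0.61, 0.611, 0.357, -0.356]
contact_force: [-0.7, -0.6, -2.4]
gripper_width: 0.092
```

Run:
```python
from tray import *
o=get_obs(); print(o["t"],o["eef_pos"],o["contact_force"],o["torque"]); R,p=pose(o); print(p[2]+.016)
```

```text
67.6833 [0.507 0.343 0.232] [-0.681 -0.597 -2.435] [-0.136  0.167 -0.054]
0.24821753330066287
```

Call:
{"op": "play_rows", "data": {"increments": [[[0,0.001,0],[0,0,0]],[[0,0.001,0],[0,0,0]],[[0,0.001,0],[0,0,0]],[[0,0.001,0],[0,0,0]],[[0,0.001,0],[0,0,0]],[[0,0.001,0],[0,0,0]],[[0,0.001,0],[0,0,0]],[[0,0.001,0],[0,0,0]],[[0,0.001,0],[0,0,0]],[[0,0.001,0],[0,0,0]],[[0,0,0],[0,0,0]],[[0,0,0],[0,0,0]]]}}

```text
t: 68.68
eef_pos: [0.5074, 0.3432, 0.2222]
tool_rot: [-0.61, 0.611, 0.357, -0.356]
contact_force: [-0.9, -1.2, -0.2]
gripper_width: 0.092
```

Run:
```python
from hk import *
o=get_obs(); print(o["t"],o["eef_pos"],o["contact_force"],o["torque"])
mid=np.array([.493,.320]);a=np.radians(60.6); E=np.array([[np.cos(a),-np.sin(a)],[np.sin(a),np.cos(a)]])
for n in ["top","scene"]:
    d=read_camera(n); W=cloud(d); L=(W[...,:2]-mid)@E; z=W[...,2]
    for s in(-1,1):
        k=(abs(L[...,1]-s*.04)<.010)&(L[...,0]>.05)&(L[...,0]<.12)&(z>.2)&(z<.3)
        if k.sum()>10: print(n,"prong",s,"height",np.percentile(z[k],[50,85]))
        k=(abs(L[...,1]-s*.07)<.012)&(abs(L[...,0]-.027)<.02)&(z>.2)&(z<.3)
        if k.sum()>5: print(n,"bar",s,"x",np.median(L[k][:,0]),"z",np.percentile(z[k],85))
```

```text
68.6833 [0.507 0.343 0.222] [-0.932 -1.235 -0.207] [-0.263  0.322 -0.028]
top prong -1 height [0.252 0.254]
top bar -1 x 0.024729130509472175 z 0.24562796422008937
scene prong -1 height [0.25  0.252]
scene bar -1 x 0.028426849111030994 z 0.2441190830960373
scene prong 1 height [0.249 0.253]
scene bar 1 x 0.026236604540658803 z 0.2437598817483034
```

Call:
{"op": "play_rows", "data": {"increments": [[[0,0.001,0],[0,0,0]],[[0,0.001,0],[0,0,0]],[[0,0.0005,0],[0,0,0]],[[0,0,0],[0,0,0]],[[0,0,0],[0,0,0]],[[0,0,0],[0,0,0]]], "grip_force": 20}}

```text
t: 69.28
eef_pos: [0.5073, 0.3432, 0.2197]
tool_rot: [-0.61, 0.611, 0.357, -0.356]
contact_force: [-0.7, -1.8, 0.6]
gripper_width: 0.093
```

Call:
{"op": "play_rows", "data": {"increments": [[[0,0,0],[0,0,0]],[[0,0,0],[0,0,0]],[[0,0,0],[0,0,0]],[[0,0,0],[0,0,0]]], "gripper": 0.025}}

```text
t: 69.62
eef_pos: [0.5076, 0.3435, 0.2199]
tool_rot: [-0.61, 0.611, 0.358, -0.356]
contact_force: [-0.5, 0.2, -0.1]
gripper_width: 0.298
```

```bash
cat > hang.py <<'E'
from hk import *
def hang():
    mid=np.array([.493,.320]);a=np.radians(60.6); E=np.array([[np.cos(a),-np.sin(a)],[np.sin(a),np.cos(a)]])
    for n in ["top","scene"]:
        d=read_camera(n); W=cloud(d); L=(W[...,:2]-mid)@E; z=W[...,2]
        for s in(-1,1):
            k=(abs(L[...,1]-s*.04)<.010)&(L[...,0]>.05)&(L[...,0]<.12)&(z>.2)&(z<.3)
            if k.sum()>10: print(n,"prong",s,"height",np.percentile(z[k],[50,85]))
            k=(abs(L[...,1]-s*.07)<.012)&(abs(L[...,0]-.027)<.03)&(z>.2)&(z<.3)
            if k.sum()>5: print(n,"bar",s,"x",np.median(L[k][:,0]),"z",np.percentile(z[k],85))
        hsv=cv2.cvtColor(d["color"],cv2.COLOR_RGB2HSV); X=L[...,0]-.0265
        for b in np.arange(-.10,.1,.04):
            k=(X>b)&(X<b+.04)&(abs(L[...,1])<.08)&(z>.03)&(z<.09)&(hsv[...,1]<70)
            if k.sum()>30: print("   floor x %.2f z %.3f"%(b+.02,np.median(z[k])),end="")
        print()
        for m,c,ar in blobs(d,"yellow",40):
            k=m&(abs(X)<.13)&(abs(L[...,1])<.11)&(z>.03)
            if k.sum()>15: print(n,"yellow hookframe",X[k].mean(),L[k][:,1].mean(),"z",np.percentile(z[k],[10,90]))
E
python3 - <<'E'
from hang import *
o=get_obs(); print(o["t"],o["eef_pos"],o["contact_force"],o["torque"],o["gripper_width"]); hang()
E
```

```text
69.6167 [0.508 0.344 0.22 ] [-0.473  0.23  -0.12 ] [ 0.014 -0.019  0.024] 0.2977998005068172
top prong -1 height [0.249 0.251]
top bar -1 x 0.024824165079633382 z 0.24339068963261778
   floor x -0.08 z 0.063   floor x -0.04 z 0.062   floor x -0.00 z 0.060   floor x 0.04 z 0.059
top yellow hookframe 0.07660495684301083 -0.06254887662837678 z [0.108 0.115]
scene prong -1 height [0.247 0.25 ]
scene bar -1 x 0.02842388810309136 z 0.24100314054913222
scene prong 1 height [0.247 0.249]
scene bar 1 x 0.02685857559390035 z 0.24009688969607973
   floor x -0.08 z 0.063   floor x -0.04 z 0.061   floor x -0.00 z 0.059   floor x 0.04 z 0.058   floor x 0.08 z 0.057
scene yellow hookframe -0.08586462961483951 0.03834396365033238 z [0.113 0.12 ]
scene yellow hookframe 0.07538861313599021 -0.05435739107424394 z [0.107 0.113]
scene yellow hookframe 0.07936310388145468 -0.07552307183250712 z [0.071 0.084]
```

It now hangs free, with the prongs about 20 mm down. I'll widen the fingers and wait 3.3 s.

Call:
{"op": "play_rows", "data": {"increments": [[[0,0,0],[0,0,0]],[[0,0,0],[0,0,0]],[[0,0,0],[0,0,0]],[[0,0,0],[0,0,0]],[[0,0,0],[0,0,0]],[[0,0,0],[0,0,0]],[[0,0,0],[0,0,0]],[[0,0,0],[0,0,0]],[[0,0,0],[0,0,0]],[[0,0,0],[0,0,0]],[[0,0,0],[0,0,0]],[[0,0,0],[0,0,0]],[[0,0,0],[0,0,0]],[[0,0,0],[0,0,0]],[[0,0,0],[0,0,0]],[[0,0,0],[0,0,0]],[[0,0,0],[0,0,0]],[[0,0,0],[0,0,0]],[[0,0,0],[0,0,0]],[[0,0,0],[0,0,0]]], "gripper": 0.06}}

```text
t: 71.38
eef_pos: [0.5073, 0.3432, 0.2197]
tool_rot: [-0.61, 0.611, 0.357, -0.356]
contact_force: [0.6, 0.1, -0.2]
gripper_width: 0.704
```

Call:
{"op": "play_rows", "data": {"increments": [[[0,0,0],[0,0,0]],[[0,0,0],[0,0,0]],[[0,0,0],[0,0,0]],[[0,0,0],[0,0,0]],[[0,0,0],[0,0,0]],[[0,0,0],[0,0,0]],[[0,0,0],[0,0,0]],[[0,0,0],[0,0,0]],[[0,0,0],[0,0,0]],[[0,0,0],[0,0,0]],[[0,0,0],[0,0,0]],[[0,0,0],[0,0,0]],[[0,0,0],[0,0,0]],[[0,0,0],[0,0,0]],[[0,0,0],[0,0,0]],[[0,0,0],[0,0,0]],[[0,0,0],[0,0,0]],[[0,0,0],[0,0,0]],[[0,0,0],[0,0,0]],[[0,0,0],[0,0,0]]]}}

```text
t: 73.05
eef_pos: [0.5073, 0.3432, 0.2197]
tool_rot: [-0.61, 0.611, 0.357, -0.356]
contact_force: [0.5, -0.6, -0.2]
gripper_width: 0.704
```

Run:
```python
from hang import *
o=get_obs(); print(o["t"],o["eef_pos"],o["contact_force"],o["torque"],o["gripper_width"]); hang()
```

```text
73.05 [0.507 0.343 0.22 ] [ 0.477 -0.558 -0.206] [-0.004 -0.009  0.076] 0.7036253519637803
top prong -1 height [0.248 0.25 ]
top bar -1 x 0.02494868496331128 z 0.2425908978096311
   floor x -0.08 z 0.063   floor x -0.04 z 0.061   floor x -0.00 z 0.060   floor x 0.04 z 0.059
top yellow hookframe 0.07705773402685279 -0.06249782146473347 z [0.109 0.116]
scene prong -1 height [0.247 0.25 ]
scene bar -1 x 0.02786479203866487 z 0.24072018466675926
scene prong 1 height [0.247 0.249]
scene bar 1 x 0.028874376068087338 z 0.23686333108947766
   floor x -0.08 z 0.061   floor x -0.04 z 0.060   floor x -0.00 z 0.059   floor x 0.04 z 0.058   floor x 0.08 z 0.057
scene yellow hookframe -0.0872084467514813 0.039931984231972154 z [0.111 0.12 ]
scene yellow hookframe -0.058058659867910575 0.04010077949782962 z [0.076 0.087]
scene yellow hookframe 0.07650986259310354 -0.05415338612273684 z [0.106 0.114]
scene yellow hookframe 0.0814989793221317 -0.07495576081042579 z [0.072 0.085]
```

Call:
{"op": "play_rows", "data": {"increments": [[[0,0,0],[0,0,0]],[[0,0,0],[0,0,0]],[[0,0,0],[0,0,0]],[[0,0,0],[0,0,0]],[[0,0,0],[0,0,0]],[[0,0,0],[0,0,0]],[[0,0,0],[0,0,0]],[[0,0,0],[0,0,0]],[[0,0,0],[0,0,0]],[[0,0,0],[0,0,0]],[[0,0,0],[0,0,0]],[[0,0,0],[0,0,0]],[[0,0,0],[0,0,0]],[[0,0,0],[0,0,0]],[[0,0,0],[0,0,0]],[[0,0,0],[0,0,0]],[[0,0,0],[0,0,0]],[[0,0,0],[0,0,0]],[[0,0,0],[0,0,0]],[[0,0,0],[0,0,0]]]}}

```text
t: 74.82
eef_pos: [0.5073, 0.3432, 0.2197]
tool_rot: [-0.61, 0.611, 0.357, -0.356]
contact_force: [0.4, -0.4, 0.2]
gripper_width: 0.701
```

Run:
```python
from hang import *
o=get_obs(); print(o["t"],o["eef_pos"],o["contact_force"],o["torque"],o["gripper_width"]); hang()
```

```text
74.8167 [0.507 0.343 0.22 ] [ 0.365 -0.423  0.229] [-0.022  0.011 -0.012] 0.7005708539124514
top prong -1 height [0.248 0.251]
top bar -1 x 0.025161370990091986 z 0.2424647907142016
   floor x -0.08 z 0.063   floor x -0.04 z 0.061   floor x -0.00 z 0.060   floor x 0.04 z 0.059
top yellow hookframe 0.07749017331382421 -0.06249069003023722 z [0.109 0.115]
scene prong -1 height [0.247 0.249]
scene bar -1 x 0.0283813016823828 z 0.24107971851767154
scene prong 1 height [0.247 0.249]
scene bar 1 x 0.029028175254459013 z 0.23792249842746405
   floor x -0.08 z 0.062   floor x -0.04 z 0.060   floor x -0.00 z 0.059   floor x 0.04 z 0.058   floor x 0.08 z 0.057
scene yellow hookframe -0.08448482105767272 0.03726947880208197 z [0.111 0.119]
scene yellow hookframe 0.07630275786396154 -0.053802739398664035 z [0.106 0.114]
scene yellow hookframe 0.08202278581055245 -0.07539529731903095 z [0.072 0.086]
```

At rest: prong heights were unchanged over 5 s, 20–21 mm down, and the bar axis was in the notch. Now I'll regrip and ease it off.

Call:
{"op": "play_rows", "data": {"increments": [[[0,0.001,0],[0,0,0]],[[0,0,0],[0,0,0]],[[0,0,0],[0,0,0]],[[0,0,0],[0,0,0]],[[0,0,0],[0,0,0]],[[0,0,0],[0,0,0]],[[0,0,0],[0,0,0]],[[0,0,0],[0,0,0]],[[0,0,0],[0,0,0]],[[0,0,0],[0,0,0]],[[0,0,0],[0,0,0]],[[0,0,0],[0,0,0]]], "gripper": 0.0, "grip_force": 60}}

```text
t: 75.92
eef_pos: [0.5073, 0.3431, 0.2186]
tool_rot: [-0.61, 0.611, 0.357, -0.356]
contact_force: [-0.6, -0.6, -0.4]
gripper_width: 0.09
```

Call:
{"op": "play_rows", "data": {"increments": [[[0,-0.0005,0],[0,0,0]],[[0,-0.001,0],[0,0,0]],[[0,-0.001,0],[0,0,0]],[[0,-0.001,0],[0,0,0]],[[0,-0.001,0],[0,0,0]],[[0,-0.001,0],[0,0,0]],[[0,-0.001,0],[0,0,0]],[[0,-0.001,0],[0,0,0]],[[0,-0.001,0],[0,0,0]],[[0,-0.001,0],[0,0,0]],[[0,-0.001,0],[0,0,0]],[[0,-0.001,0],[0,0,0]],[[0,-0.001,0],[0,0,0]],[[0,-0.001,0],[0,0,0]],[[0,-0.001,0],[0,0,0]],[[0,-0.001,0],[0,0,0]],[[0,-0.001,0],[0,0,0]],[[0,-0.001,0],[0,0,0]],[[0,-0.001,0],[0,0,0]],[[0,-0.001,0],[0,0,0]]]}}

```text
t: 77.58
eef_pos: [0.5072, 0.3431, 0.2381]
tool_rot: [-0.61, 0.611, 0.357, -0.356]
contact_force: [0.1, -1.1, -5.2]
gripper_width: 0.088
```

Call:
{"op": "play_rows", "data": {"increments": [[[0,-0.001,0],[0,0,0]],[[0,-0.001,0],[0,0,0]],[[0,-0.001,0],[0,0,0]],[[0,-0.001,0],[0,0,0]],[[0,-0.001,0],[0,0,0]],[[0,-0.001,0],[0,0,0]],[[0,-0.002,0],[0,0,0]],[[0,-0.003,0],[0,0,0]],[[0,-0.004,0],[0,0,0]],[[0,-0.004,0],[0,0,0]],[[0,-0.004,0],[0,0,0]],[[0,-0.004,0],[0,0,0]],[[0,-0.004,0],[0,0,0]],[[0,-0.004,0],[0,0,0]],[[0,-0.003,0],[0,0,0]],[[0,-0.003,0],[0,0,0]],[[0,-0.001,0],[0,0,0]],[[0,0,0],[0,0,0]],[[0,0,0],[0,0,0]]]}}

```text
t: 79.17
eef_pos: [0.5072, 0.3431, 0.2801]
tool_rot: [-0.61, 0.611, 0.357, -0.356]
contact_force: [-0.4, 0.8, -5.7]
gripper_width: 0.088
```

Run:
```python
from tray import *
o=get_obs(); print(o["t"],o["eef_pos"],o["contact_force"],o["torque"],o["gripper_width"]*.0854)
go(o,[.448,.2385,.281],60.6)
R,p=pose(o)
tray(o,p[:2],60.6,.07)
W=cloud(read_camera("scene")); mid=np.array([.493,.320]);a=np.radians(60.6); E=np.array([[np.cos(a),-np.sin(a)],[np.sin(a),np.cos(a)]]); L=(W[...,:2]-mid)@E; z=W[...,2]
for s in(-1,1):
    k=(abs(L[...,1]-s*.04)<.010)&(L[...,0]>.05)&(L[...,0]<.12)&(z>.2)&(z<.285); print("prong",np.percentile(z[k],85))
```

```text
79.1667 [0.507 0.343 0.28 ] [-0.449  0.754 -5.726] [-0.003  0.007  0.007] 0.007485279520193365
tool yaw 60.6 at [0.507 0.343 0.28 ] shift mm [-120.2   -1.     0.2] turn [0.1 0.  0. ] or [   0.1 -180.    -0.1]
top yellow [146. 215.] 147 local [ 0.078 -0.061] z [0.169 0.177]
top yellow [141. 227.] 37 local [ 0.07  -0.028] z [0.159 0.177]
  x -0.105 z [0.122 0.127 0.148] 327
  x -0.075 z [0.12  0.124 0.127] 344
  x -0.045 z [0.119 0.123 0.126] 309
  x -0.015 z [0.118 0.122 0.125] 293
  x 0.015 z [0.117 0.121 0.124] 256
  x 0.045 z [0.117 0.121 0.152] 171
  x 0.075 z [0.116 0.117 0.122] 15
scene yellow [480. 241.] 97 local [-0.083  0.048] z [0.171 0.18 ]
scene yellow [469. 254.] 31 local [-0.088  0.025] z [0.137 0.153]
scene yellow [501. 307.] 333 local [ 0.076 -0.053] z [0.164 0.175]
scene yellow [493. 322.] 99 local [ 0.081 -0.074] z [0.133 0.147]
  x -0.105 z [0.121 0.126 0.147] 585
  x -0.075 z [0.12  0.123 0.129] 414
  x -0.045 z [0.119 0.122 0.125] 498
  x -0.015 z [0.118 0.121 0.124] 561
  x 0.015 z [0.117 0.12  0.123] 586
  x 0.045 z [0.116 0.119 0.122] 273
  x 0.075 z [0.115 0.118 0.121] 288
  x 0.105 z [0.117 0.135 0.148] 274
prong 0.26913559236943563
prong 0.26852406852642874
```

Call:
{"op": "play_rows", "data": {"increments": [[[-0.003,0,0],[0,0,0]],[[-0.005,0,0],[0,0,0]],[[-0.0066,0,0],[0,0,0]],[[-0.0066,0,0],[0,0,0]],[[-0.0066,0,0],[0,0,0]],[[-0.0066,0,0],[0,0,0]],[[-0.0066,0,0],[0,0,0]],[[-0.0066,0,0],[0,0,0]],[[-0.0066,0,0],[0,0,0]],[[-0.0066,0,0],[0,0,0]],[[-0.0066,0,0],[0,0,0]],[[-0.0066,0,0],[0,0,0]],[[-0.0066,0,0],[0,0,0]],[[-0.0066,0,0],[0,0,0]],[[-0.0066,0,0],[0,0,0]],[[-0.0066,0,0],[0,0,0]],[[-0.0066,0,0],[0,0,0]],[[-0.0066,0,0],[0,0,0]],[[-0.005,0,0],[0,0,0]],[[-0.0026,0,0],[0,0,0]]]}}

```text
t: 80.98
eef_pos: [0.4474, 0.2367, 0.2801]
tool_rot: [-0.61, 0.611, 0.357, -0.356]
contact_force: [0.7, -0.9, -5.5]
gripper_width: 0.091
```

Call:
{"op": "play_rows", "data": {"increments": [[[-0.0047,0,-0.0043],[0,0,0]],[[-0.0047,0,-0.0043],[0,0,0]],[[-0.0094,0,-0.0086],[0,0,0]],[[-0.0094,0,-0.0086],[0,0,0]],[[-0.0094,0,-0.0086],[0,0,0]],[[-0.0094,0,-0.0086],[0,0,0]],[[-0.0094,0,-0.0086],[0,0,0]],[[-0.0094,0,-0.0086],[0,0,0]],[[-0.0094,0,-0.0086],[0,0,0]],[[-0.0094,0,-0.0086],[0,0,0]],[[-0.0094,0,-0.0086],[0,0,0]],[[-0.0094,0,-0.0086],[0,0,0]],[[-0.0094,0,-0.0086],[0,0,0]],[[-0.0094,0,-0.0086],[0,0,0]],[[-0.0094,0,-0.0086],[0,0,0]],[[-0.0094,0,-0.0086],[0,0,0]],[[-0.0094,0,-0.0086],[0,0,0]],[[-0.0094,0,-0.0086],[0,0,0]],[[-0.0047,0,-0.0043],[0,0,0]],[[-0.0047,0,-0.0043],[0,0,0]]]}}

```text
t: 82.65
eef_pos: [0.4999, 0.0132, 0.2801]
tool_rot: [-0.61, 0.611, 0.357, -0.356]
contact_force: [0.4, 0.6, -4.5]
gripper_width: 0.09
```

Call:
{"op": "play_rows", "data": {"increments": [[[0,0,0],[0,1,0]],[[0,0,0],[0,2,0]],[[0,0,0],[0,3,0]],[[0,0,0],[0,4,0]],[[0,0,0],[0,4,0]],[[0,0,0],[0,4,0]],[[0,0,0],[0,4,0]],[[0,0,0],[0,4,0]],[[0,0,0],[0,4,0]],[[0,0,0],[0,4,0]],[[0,0,0],[0,4,0]],[[0,0,0],[0,4,0]],[[0,0,0],[0,4,0]],[[0,0,0],[0,4,0]],[[0,0,0],[0,4,0]],[[0,0,0],[0,4,0]],[[0,0,0],[0,3.5,0]],[[0,0,0],[0,2,0]],[[0,0,0],[0,0,0]],[[0,0,0],[0,0,0]]]}}

```text
t: 84.32
eef_pos: [0.4996, 0.015, 0.2802]
tool_rot: [0.707, -0.707, 0.017, -0.018]
contact_force: [0.3, -0.6, -5.3]
gripper_width: 0.089
```

Run:
```python
from tray import *
o=get_obs(); print(o["t"],o["contact_force"],o["torque"])
go(o,[.500,.0155,.170],-2.9); tray(o,o["eef_pos"][:2],-2.9,.07)
```

```text
84.3167 [ 0.263 -0.584 -5.302] [0.008 0.037 0.023]
tool yaw -2.8 at [0.5   0.015 0.28 ] shift mm [  0.2 110.2   0.5] turn [-0.   0.1  0.1] or [   0.2 -179.9    0. ]
top yellow [301. 230.] 321 local [ 0.071 -0.054] z [0.167 0.177]
  x -0.075 z [0.119 0.122 0.126] 24
  x -0.045 z [0.119 0.122 0.126] 55
  x -0.015 z [0.119 0.122 0.125] 78
  x 0.015 z [0.117 0.12  0.122] 91
  x 0.045 z [0.116 0.12  0.126] 43
scene yellow [386. 216.] 69 local [-0.066  0.048] z [0.168 0.18 ]
scene yellow [399. 214.] 52 local [-0.084  0.074] z [0.17  0.182]
scene yellow [384. 228.] 53 local [-0.056  0.049] z [0.136 0.153]
scene yellow [323. 247.] 76 local [ 0.093 -0.042] z [0.163 0.174]
scene yellow [329. 255.] 37 local [ 0.086 -0.029] z [0.131 0.146]
  x -0.105 z [0.122 0.127 0.146] 435
  x -0.075 z [0.12  0.123 0.127] 351
  x -0.045 z [0.119 0.122 0.128] 524
  x -0.015 z [0.118 0.121 0.124] 502
  x 0.015 z [0.117 0.12  0.123] 455
  x 0.045 z [0.116 0.119 0.122] 395
  x 0.075 z [0.115 0.119 0.124] 309
  x 0.105 z [0.118 0.133 0.147] 527
```

Call:
{"op": "play_rows", "data": {"increments": [[[0,0.004,0],[0,0,0]],[[0,0.008,0],[0,0,0]],[[0,0.01,0],[0,0,0]],[[0,0.01,0],[0,0,0]],[[0,0.01,0],[0,0,0]],[[0,0.01,0],[0,0,0]],[[0,0.01,0],[0,0,0]],[[0,0.01,0],[0,0,0]],[[0,0.01,0],[0,0,0]],[[0,0.01,0],[0,0,0]],[[0,0.006,0],[0,0,0]],[[0,0.004,0],[0,0,0]],[[0,0.002,0],[0,0,0]],[[0,0.0015,0],[0,0,0]],[[0,0.0015,0],[0,0,0]],[[0,0.001,0],[0,0,0]],[[0,0.001,0],[0,0,0]],[[0,0,0],[0,0,0]],[[0,0,0],[0,0,0]]]}}

```text
t: 86.0
eef_pos: [0.4999, 0.0142, 0.1713]
tool_rot: [0.707, -0.707, 0.017, -0.019]
contact_force: [-0.5, -0.2, -5.8]
gripper_width: 0.089
```

Call:
{"op": "play_rows", "data": {"increments": [[[0,0.001,0],[0,0,0]],[[0,0.001,0],[0,0,0]],[[0,0.001,0],[0,0,0]],[[0,0,0],[0,0,0]],[[0,0,0],[0,0,0]]]}}

```text
t: 86.42
eef_pos: [0.4989, 0.0148, 0.1689]
tool_rot: [0.707, -0.707, 0.018, -0.018]
contact_force: [-7.5, 1.3, 6.3]
gripper_width: 0.092
```

Call:
{"op": "play_rows", "data": {"increments": [[[0,0,0],[0,0,0]],[[0,0,0],[0,0,0]],[[0,0,0],[0,0,0]]], "grip_force": 20}}

```text
t: 86.67
eef_pos: [0.4989, 0.0148, 0.169]
tool_rot: [0.707, -0.707, 0.018, -0.018]
contact_force: [-7.5, 2.2, 7.2]
gripper_width: 0.085
```

Call:
{"op": "play_rows", "data": {"increments": [[[0,0,0],[0,0,0]],[[0,0,0],[0,0,0]],[[0,0,0],[0,0,0]],[[0,0,0],[0,0,0]],[[0,0,0],[0,0,0]],[[0,0,0],[0,0,0]],[[0,-0.005,0],[0,0,0]],[[0,-0.01,0],[0,0,0]],[[0,-0.02,0],[0,0,0]],[[0,-0.025,0],[0,0,0]],[[0,-0.03,0],[0,0,0]],[[0,-0.03,0],[0,0,0]],[[0,-0.02,0],[0,0,0]],[[0,0,0],[0,0,0]],[[0,0,0],[0,0,0]],[[0,0,0],[0,0,0]]], "gripper": 0.05}}

```text
t: 88.0
eef_pos: [0.4991, 0.0141, 0.3079]
tool_rot: [-0.707, 0.707, -0.017, 0.018]
contact_force: [-0.0, 0.3, -0.3]
gripper_width: 0.579
```

Run:
```python
from meas import *
o=get_obs(); print(o["t"],o["contact_force"],o["gripper_width"],o["eef_pos"]); meas("fin")
d=read_camera("scene"); W=cloud(d); mid=np.array([.493,.320]);a=np.radians(60.6); E=np.array([[np.cos(a),-np.sin(a)],[np.sin(a),np.cos(a)]]); L=(W[...,:2]-mid)@E; z=W[...,2]
for s in(-1,1):
    k=(abs(L[...,1]-s*.04)<.010)&(L[...,0]>.05)&(L[...,0]<.12)&(z>.2)&(z<.285); print("prong",np.percentile(z[k],85))
tray(o,[.5,.0155],-2.5,.004)
m=[b for b in blobs(read_camera("top"),"green",1000)]; print(len(m))
```

```text
88.0 [-0.011  0.275 -0.344] 0.5791958240993643 [0.499 0.014 0.308]
top bail mid 0.4897 -0.0527 yaw -2.5 len 0.043
top yellow [301. 239.] 283 xy 0.513 -0.044 r 0.081 z 0.066
top blue [341. 252.] 298 xy 0.533 -0.160 r 0.028 z 0.059
top blue [351. 281.] 307 xy 0.447 -0.192 r 0.028 z 0.059
top blue [393. 287.] 310 xy 0.432 -0.317 r 0.029 z 0.059
top blue [424. 288.] 304 xy 0.431 -0.409 r 0.028 z 0.058
scene bail mid 0.4976 0.0148 yaw -3.0 len 0.18
scene yellow [381. 246.] 129 xy 0.451 0.076 r 0.060 z 0.066
scene yellow [322. 272.] 223 xy 0.572 -0.041 r 0.030 z 0.065
scene blue [220. 197.] 270 xy 0.436 -0.411 r 0.030 z 0.058
scene blue [250. 207.] 281 xy 0.437 -0.318 r 0.032 z 0.058
scene blue [288. 224.] 307 xy 0.451 -0.194 r 0.032 z 0.058
scene blue [285. 247.] 409 xy 0.537 -0.162 r 0.030 z 0.057
prong 0.2688090426474228
prong 0.26894786841721136
top yellow [301. 239.] 283 local [ 0.069 -0.054] z [0.049 0.067]
  x -0.075 z [0.005 0.009 0.01 ] 24
  x -0.045 z [0.006 0.009 0.013] 45
  x -0.015 z [0.006 0.01  0.189] 97
  x 0.015 z [0.005 0.008 0.011] 52
  x 0.045 z [0.005 0.009 0.012] 49
scene yellow [381. 246.] 132 local [-0.072  0.045] z [0.054 0.066]
scene yellow [393. 247.] 34 local [-0.085  0.072] z [0.055 0.064]
scene yellow [379. 259.] 49 local [-0.057  0.047] z [0.02  0.037]
scene yellow [322. 272.] 235 local [ 0.075 -0.051] z [0.054 0.065]
scene yellow [326. 286.] 33 local [ 0.09  -0.033] z [0.022 0.037]
  x -0.105 z [0.006 0.012 0.03 ] 359
  x -0.075 z [0.005 0.008 0.012] 264
  x -0.045 z [0.005 0.008 0.015] 424
  x -0.015 z [0.005 0.009 0.187] 562
  x 0.015 z [0.005 0.008 0.185] 412
  x 0.045 z [0.005 0.008 0.011] 318
  x 0.075 z [0.005 0.008 0.014] 267
  x 0.105 z [0.009 0.023 0.037] 457
1
```

View pics/fin_scene.png

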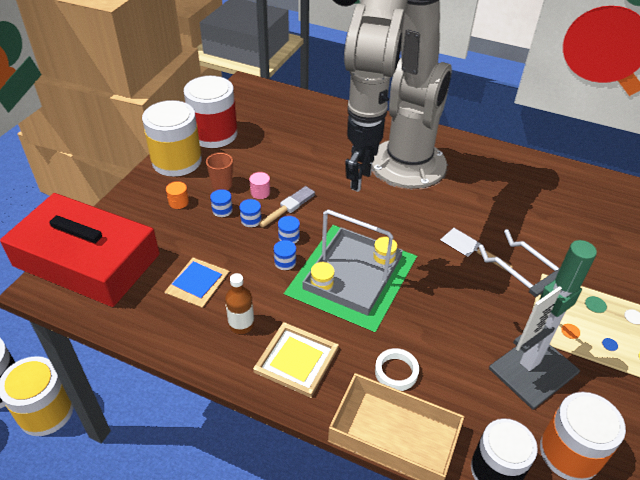

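The final view shows the carrier flat and central on its mat with both yellow tins standing (322,275 and 385,250). The blue left-over is upright on the bench (288,228), the scale hook is back up, and the bystanders look unmoved.

```bash
python3 -c "
from station import *
print(hand_in())"
```

```text
the job is handed in; nothing more can be done
None
```

The task was carried through to the end and handed in at about 88 s of robot time. The interface gave no verdict.

**What I did:** The card in the frame was yellow. I put both yellow tins in diagonal corners of the carrier and stood the left-over blue tin on the bench. I hung the carrier on both prongs and let go for about 5 s, then eased it off and set it back on the mat.

**Last checks:**

| Check | Measured |
|---|---|
| Carrier position | within about 5 mm of the mat's centre |
| Carrier angle | about parallel to the mat (-3°), floor level |
| Yellow tins | both upright in the carrier, at about (±75, ∓50) mm |
| Left-over blue tin | upright at (0.45, -0.19), about 0.2 m from the carrier's centre |
| Hook when loaded | down 20–21 mm, steady between two readings 1.8 s apart |
| Hook now | prong tops back at 0.269 m, as at the start |
| Bystanders | look unmoved in the final picture; I did not measure them |

**What went wrong on the way:**
- **Wall press:** my first descent on the blue tin was 11 mm too deep. It pressed a fingertip on the carrier wall, and the wrist read about 70 N before I relieved it.
- **First approach to the hook:** I turned the carrier too close to the scale. A bail post caught inside a prong with about 25 N of force, the carrier tilted about 31° and the tins slid. I levelled it, set it back on the mat, moved one tin and repeated the hanging cleanly.
- **Knocked tin:** one bench blue tin shifted by about 3 cm while the arm was away from it. It stayed clear, so I left it there.

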